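# Put the workshop's battery packs on charge

### The job

Slide the yellow thumb latch of the charging hood sideways so that its sprung blue cover flies open, load every black battery pack on the bench into the aluminium tray, and slide the loaded tray fully home into the hood, fin outwards. Then push the cover shut until the latch snaps over it, and only then press the green start button. Leave everything else on the bench where it is.

Things in the scene. Friction and masses are not known exactly. Their poses are not given: they have to be found in the camera images.
- hood: Grey charging hood fixed to the bench, 239 deep, 140 wide, 70 mm high, no bottom. Origin: on the bench under the middle of the front mouth; +x into the hood, y to the left of one looking in, z up. Channel 78 mm wide (y -39 to 39), floor is the bench; right wall 6 mm thick. The roof (underside 62, top 70 mm) starts only at x = 55 mm; before it the channel is open above.
- hood_back (a point): Middle of the inner face of the hood's back wall at bench level, at hood frame x = 233 mm, y = 0. Axes as the hood's. Left of the channel (hood y 39 to 95 mm, full depth) is the solid control pod, top 70 mm above the bench, with the yellow latch at its front and the green button behind it.
- door (a joint): Angle of the blue sprung cover (rad): 0 shut, grows as it swings outwards to its stop at 1.9. Plate 8 mm thick, 100 mm from hinge to free edge, 6 to 66 mm above the bench; sweeps 0.1 m before the mouth. Spring 0.17 N m shut, 0.06 open. Pushed shut on its outer face (5 to 8 N at 65 mm from the hinge at the last), it moves the latch aside, which snaps back over it. Latched: under 0.03.
- door_hinge (a point): On the cover's upright hinge axis, at the right of the mouth, 36 mm above the bench, in the plate's mid-plane, hood frame x = -6, y = -45 mm. Turns with the cover: its y axis runs along the plate to the free edge (parallel to hood y when shut), its -x axis is the outward normal of the outer face.
- latch (a joint): Travel of the yellow thumb latch (m): 0 at rest, where it hooks the door; slides up to 0.016 in the hood's +y (away from the door's hinge). The door is free from about 0.010. A spring returns it (0.8 N at rest, 2 N fully across).
- latch_tab (a point): Middle of the top of the latch's upright thumb tab: 12 mm (hood y) by 16 mm (hood x), from 75 to 98 mm above the bench, at hood frame x = 22, y = 68 mm at rest; moves with the latch. The latch's plate below it is 75 mm above the bench at most; its nose hangs before the cover at hood y 49 to 75 mm, out to x = -35 mm.
- start (a joint): Travel of the green start button (m): 0 up, 0.006 fully down, sprung, about 4 N to bottom; it counts as pressed from 0.004.
- start_top (a point): Centre of the top face of the green start button (diameter 26 mm, in a black collar), 88 mm above the bench, at hood frame x = 115, y = 68 mm; it is pressed straight down.
- tray: Loose aluminium tray, about 0.18 kg. Origin: middle of the pan's underside. Pan 195 (x) by 72 mm (y), floor 4 mm thick, rim 4 mm thick and 12 mm high. At its -x end an upright orange grip fin, x -127.5 to -97.5 mm, 12 mm thick (y), 70 mm high. It enters the hood +x end first, x axes parallel; home against the back wall, its origin is at hood x = 135.5, y = 0 mm.
- pack0: Loose black battery pack with a blue band, 30 mm (x) by 40 mm (y) by 46 mm (z), 0.1 kg, brass contacts on top. Origin: its centre. Not all of the five packs are there at every start.
- pack1: Loose black battery pack with a blue band, 30 mm (x) by 40 mm (y) by 46 mm (z), 0.1 kg, brass contacts on top. Origin: its centre. Not all of the five packs are there at every start.
- pack2: Loose black battery pack with a blue band, 30 mm (x) by 40 mm (y) by 46 mm (z), 0.1 kg, brass contacts on top. Origin: its centre. Not all of the five packs are there at every start.
- pack3: Loose black battery pack with a blue band, 30 mm (x) by 40 mm (y) by 46 mm (z), 0.1 kg, brass contacts on top. Origin: its centre. Not all of the five packs are there at every start.
- pack4: Loose black battery pack with a blue band, 30 mm (x) by 40 mm (y) by 46 mm (z), 0.1 kg, brass contacts on top. Origin: its centre. Not all of the five packs are there at every start.
- tape_measure: Bystander, to be left alone: yellow tape measure, 62 x 36 x 58 mm.
- glue_bottle: Bystander, to be left alone: yellow glue bottle, diameter 56 mm, 130 mm tall.
- sanding_block: Bystander, to be left alone: cork sanding block, 110 x 65 x 30 mm.
- screwdriver: Bystander, to be left alone: screwdriver lying flat.
- wrench: Bystander, to be left alone: steel wrench lying flat.
- pencil_mug: Bystander, to be left alone: blue mug, diameter 80 mm, 90 mm tall.
- oak_offcut: Bystander, to be left alone: oak offcut, 90 x 50 x 25 mm.

How it is judged (in metres and radians):
On the way, in this order (a step that is already met when the one before it is completed fails the run):
1. the cover has sprung open (value of joint door above 1.2 rad), for 0.2 s.
2. the tray is fully home in the hood with every pack in it (x of pack0 in the frame of tray between -0.092 and 0.092 m and y of pack0 in the frame of tray between -0.03 and 0.03 m and z of pack0 in the frame of tray between 0.008 and 0.04 m and x of pack1 in the frame of tray between -0.092 and 0.092 m and y of pack1 in the frame of tray between -0.03 and 0.03 m and z of pack1 in the frame of tray between 0.008 and 0.04 m and x of pack2 in the frame of tray between -0.092 and 0.092 m and y of pack2 in the frame of tray between -0.03 and 0.03 m and z of pack2 in the frame of tray between 0.008 and 0.04 m and x of pack3 in the frame of tray between -0.092 and 0.092 m and y of pack3 in the frame of tray between -0.03 and 0.03 m and z of pack3 in the frame of tray between 0.008 and 0.04 m and x of pack4 in the frame of tray between -0.092 and 0.092 m and y of pack4 in the frame of tray between -0.03 and 0.03 m and z of pack4 in the frame of tray between 0.008 and 0.04 m and x of tray in the frame of hood between 0.1265 and 0.14 m and y of tray in the frame of hood between -0.008 and 0.008 m and z of tray in the frame of hood between -0.004 and 0.004 m and angle between the x axis of tray and the x axis of hood, either way round below 0.08 rad), for 0.2 s.
3. the cover is shut and the latch has snapped over it (value of joint door below 0.05 rad and value of joint latch below 0.004 m), for 0.2 s.
4. the green start button is pressed with the cover shut (all of step 3 and value of joint start above 0.004 m), for 0.05 s.
At the end, for the whole second after the job is handed in: Every pack present is inside the tray rim; the tray is home (within about 8 mm of the back wall, square, fin outwards); the cover is shut (under 0.05 rad) and the latch at rest (under 4 mm); the button was pressed after that and is up again; all at rest (all of step 2 and all of step 3 and value of joint start below 0.002 m and linear speed of each of tray, pack0, pack1, pack2, pack3, pack4 below 0.02 m/s); the robot touches nothing.
It fails at once if one of the bystanders is moved more than 5 cm (distance of any of tape_measure, glue_bottle, sanding_block, screwdriver, wrench, pencil_mug, oak_offcut from where it was at the start of the episode above 0.05 m).
Of pack0, pack1, pack2, pack3, pack4 only 3 to 5 are there at a start; the rules pass over those that are not, and their reading is None.
At some moment in a run one of pack0, pack1, pack2, pack3, pack4 may be knocked a few centimetres aside while the robot is not near it.
Once in a run the grip may slacken for a moment while it holds something.
It also fails if it takes over 210 s, if anything falls off the work surface, if the arm or the gripper's body presses on something with over 40 N, if the wrist force passes 120 N, or if a joint passes its speed limit or range.

### The arm

A 7-joint arm with a two-finger parallel gripper is mounted at the origin on the work surface. World frame = base frame: x ahead of the robot, y to its left, z up, the work surface at z = 0. Lengths are in mm, angles in rad, forces in N, time in s.
With the tool pointing down it reaches from about 425 to 925 mm from the base axis. Payload 6.8 kg.
Tool frame: the origin (TCP) lies midway between the tips of the shut fingers; the grasp point (between the pads) lies r.grip_depth behind it (r.grip_depth is the distance from the TCP to the grasp point, in mm); z points along the fingers, y is the line along which they close (so a half turn about z gives the same grasp; the last joint's range is limited). The gripper opens to 88 mm and grips with 3 to 60 N. Pads are 20 mm wide; open, the fingers measure 115 mm over their backs; the gripper's body (75 mm by 178 mm) begins 61 mm behind the grasp point.
Start: joints at [-1.337, 0.477, 0.022, 1.555, -0.011, 1.109, -0.083], TCP at [226.246, 635.972, 222.664] pointing down, gripper open.
Joint ranges: [-2.96, 2.96], [-0.34, 2.1], [-1.41, 1.46], [0.24, 2.44], [-1.37, 4.51], [0.17, 1.92], [-2.96, 2.96]. Speed limits (rad/s): [2.39, 2.39, 3.14, 3.14, 3.14, 3.14, 3.14].

### API

Orientations are given as a unit quaternion [w, x, y, z].
In Python, from cell import telemetry, viewer, r gives the robot as it stands.
- The arm moves only by the shell command python3 -m pendant 'ROWS' [FORCE]. ROWS is text: rows parted by semicolons, each of 7 numbers parted by spaces: the finger opening in mm, from 0 to 87.8, then the shift along the world's x, y, z in units of 40 mm (1.0 is 40 mm), then the turn, a rotation vector about the world's x, y, z in degrees. In form: fingers tx ty tz wx wy wz; .... A call has 1 to 5 rows; each row is the pose to reach, as a shift and turn from the pose commanded when the call began; what a row does not reach only later rows make up. A row lasts 1/12 s, in which the tool goes at most 41.7 mm and 7.16 degrees, less where a joint would pass 70% of its speed; a pose out of reach is approached as far as the arm can. A call with a gripper value outside its range is refused whole. The fingers move at their own pace and stop on an object; FORCE is the grip in N (left out, the last holds). Time passes only in rows, so rows that repeat a pose let the fingers close. It gives the time, the measured TCP pose, the force, the opening and the grip force at its end, in the units of the state.
- telemetry.observe(): the state, without advancing time (a new reading comes with each control period).
- viewer.camera(name): name is "scene" or "top" or "wrist"; returns a dict with "color" (480x640x3 uint8, blue, green, red), "vertical_fov" (degrees; the focal length in pixels is half the picture's height over the tangent of half this angle, whatever the lens; pixels are square), "cx", "cy" (the principal point, pixels), "pose" (4x4, takes a point from camera to world coordinates); the wrist camera has in their place "tool_from_camera" (4x4, takes a point from camera to tool coordinates, whose origin is the TCP and whose axes are the flange's). Camera axes: x right, y up, looking along -z (the intrinsics and any distortion apply to the point x, -y, -z); pixel columns grow to the right and rows downward; lengths in mm; the calibration is good to about 2 mm. A picture is of the moment at which its call begins: read the wrist's pose just before it. There is no depth.
- r.finish_job(): hands the job in; it is judged then, once.
The state is a dict: "clock": time; "q": joint angles; "joint_vel": joint speeds; "tau": joint torques, N m; "eef_pos": TCP position; "tcp_rot": TCP orientation; "ft_force": force on the tool from outside, world axes, zero at the start; "wrist_torque": the same for the moment, N m; "width": opening from 0.0 (shut) to 1.0 (fully open); "finger_force": force on a finger pad.
Only numpy, scipy, OpenCV 4.12 (cv2) and the standard library are available. Lean on these libraries where they do the work, as an engineer would, in place of code of your own. Each camera call takes 0.05 s, during which the arm holds its last target. There are 200 camera calls.

## Working session

There is one attempt and no reset: what is moved stays moved. The work goes in short steps, Python scripts to look and compute and a shell command to move; the robot and the scene stay as the last step left them, time stands still between calls to the robot, and variables do not carry over. Pictures are saved under pics/ and viewed, at most 14 in all, crops included, and the job is handed in when it is done.

```bash
ls; mkdir -p pics; cat > h.py <<'E'
import numpy as np, cv2
from cell import telemetry, viewer, r
from scipy.spatial.transform import Rotation as R
def K(c):
    f=240/np.tan(np.radians(c["vertical_fov"])/2); return f
def ray(c,T,u,v):
    f=K(c); d=np.array([(u-c["cx"])/f,-(v-c["cy"])/f,-1.]); 
    return T[:3,3],T[:3,:3]@d
def at(c,T,u,v,z):
    o,d=ray(c,T,u,v); return o+d*(z-o[2])/d[2]
def proj(c,T,p):
    q=np.linalg.inv(T)@np.append(p,1); f=K(c)
    return np.array([c["cx"]+f*q[0]/-q[2], c["cy"]-f*q[1]/-q[2]])
def toolT():
    s=telemetry.observe(); T=np.eye(4); q=s["tcp_rot"]
    T[:3,:3]=R.from_quat([q[1],q[2],q[3],q[0]]).as_matrix(); T[:3,3]=s["eef_pos"]; return T
def shot(n):
    Tt=toolT() if n=="wrist" else None
    c=viewer.camera(n)
    T=Tt@np.array(c["tool_from_camera"]) if n=="wrist" else np.array(c["pose"])
    return c,T
E
python3 - <<'E'
from h import *
s=telemetry.observe(); print(s, r.grip_depth)
for n in ("top","scene"):
    c,T=shot(n); cv2.imwrite(f"pics/{n}0.png",c["color"]); print({k:c[k] for k in c if k!="color"})
E
```

```text
pics
{'clock': 0.0, 'q': array([-1.33708425,  0.47775233,  0.02235124,  1.55644348, -0.01151605,
        1.10928213, -0.08306496]), 'joint_vel': array([-3.77591718e-04, -3.67148505e-05, -1.01105328e-03,  1.03952481e-04,
       -6.17769817e-04,  1.08866948e-03, -5.73685409e-04]), 'tau': array([-4.84148059e-04, -5.82851708e+01,  1.53467260e+00, -2.72620422e+01,
       -5.43052086e-02,  1.69911777e-02,  1.59406964e-04]), 'eef_pos': array([226.07331734, 635.38372385, 221.71733295]), 'tcp_rot': array([-9.00430589e-05,  1.70055803e-01,  9.85434042e-01, -8.73929884e-04]), 'ft_force': array([0.6657274 , 1.06677865, 0.89134588]), 'wrist_torque': array([-0.01458418,  0.00840556, -0.01654696]), 'finger_force': 0.0, 'width': 1.0021919127748666} 18.700000000000003
{'vertical_fov': 53.390774833348765, 'cx': 312.8983563905341, 'cy': 240.42005997514738, 'pose': array([[ 1.74161116e-03,  9.81048559e-01, -1.93754203e-01,
         3.36622647e+02],
       [-9.99974334e-01,  3.62043446e-04, -7.15537646e-03,
        -6.82285402e+01],
       [-6.94962433e-03,  1.93761692e-01,  9.81024011e-01,
         1.20910067e+03],
       [ 0.00000000e+00,  0.00000000e+00,  0.00000000e+00,
         1.00000000e+00]])}
{'vertical_fov': 56.604999463691, 'cx': 327.27581922469545, 'cy': 238.19393294950132, 'pose': array([[-6.86281548e-01, -4.73960508e-01,  5.51705604e-01,
         1.18286228e+03],
       [ 7.27289818e-01, -4.38633074e-01,  5.27873608e-01,
         5.22863275e+02],
       [-8.19491804e-03,  7.63519786e-01,  6.45732437e-01,
         8.02700220e+02],
       [ 0.00000000e+00,  0.00000000e+00,  0.00000000e+00,
         1.00000000e+00]])}
```

View pics/top0.png

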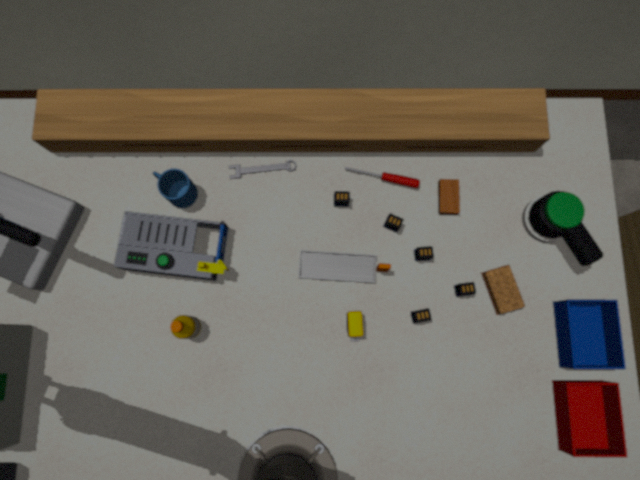

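View pics/scene0.png

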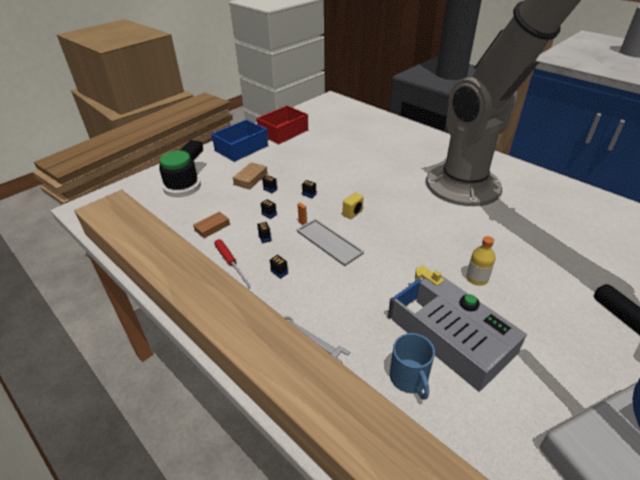

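The top view shows five packs, near (342,198), (394,222), (424,253), (465,289) and (421,316). The tray is at (338,267) with its fin to the right at (383,267). The hood is at (173,246) with its mouth to the right, so hood +x is roughly world +y. I'll enlarge both areas.

```bash
python3 - <<'E'
from h import *
im=cv2.imread("pics/top0.png")
cv2.imwrite("pics/c1.png",cv2.resize(im[180:330,290:480],None,fx=4,fy=4,interpolation=cv2.INTER_CUBIC))
cv2.imwrite("pics/c2.png",cv2.resize(im[200:290,105:245],None,fx=5,fy=5,interpolation=cv2.INTER_CUBIC))
E
```

```text
(no output)
```

View pics/c1.png

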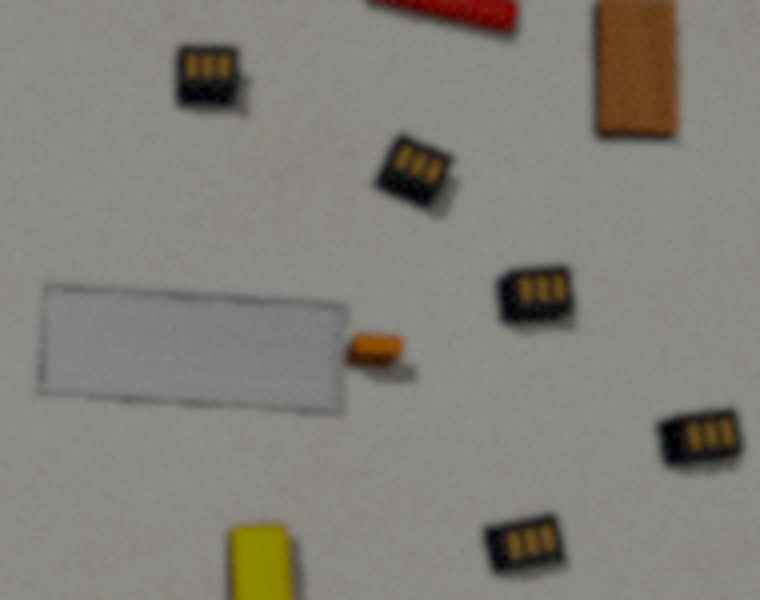

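View pics/c2.png

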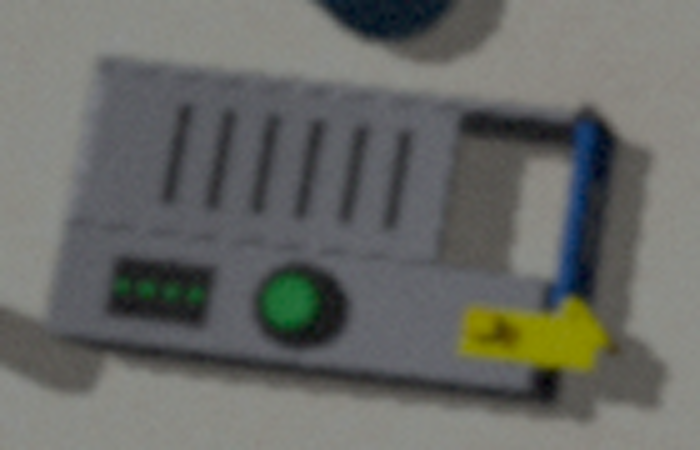

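The tray and hood are almost parallel, with the fin pointing to -y. The pack contacts run along each pack's 40 mm side. Next I'll fit the poses.

```bash
cat > fit.py <<'E'
from h import *
from scipy.optimize import least_squares
def fit(c,T,loc,px,x0):
    loc=np.array(loc,float); px=np.array(px,float)
    def res(p):
        Rz=R.from_euler('z',p[2]).as_matrix()
        return np.concatenate([proj(c,T,Rz@l+[p[0],p[1],0])-q for l,q in zip(loc,px)])
    s=least_squares(res,x0); return s.x,res(s.x).reshape(-1,2)
E
python3 - <<'E'
from fit import *
c,T=shot("top"); np.set_printoptions(precision=2,suppress=True)
A=lambda l,s,o:[np.array(p)/s+o for p in l]
h,rs=fit(c,T,[[115,68,88],[239,-45,70],[239,95,70],[22,68,98],[0,95,70]],A([[290,300],[100,60],[50,335],[497,328],[545,372]],5,(105,200)),[500,300,1.5]); print("hood",h,np.degrees(h[2]),rs)
t,rs=fit(c,T,[[97.5,-36,12],[-97.5,-36,12],[-97.5,36,12],[97.5,36,12]],A([[45,285],[345,303],[343,412],[38,394]],4,(290,180)),[500,0,1.5]); print("tray",t,np.degrees(t[2]),rs)
for p,(a,b) in zip([[208,66],[418,162],[541,290],[711,434],[530,541]],[([190,66],[228,66]),([397,154],[438,171]),([521,291],[560,288]),([691,437],[731,431]),([511,545],[548,537])]):
    f=lambda q:at(c,T,*A([q],4,(290,180))[0],46)
    d=f(b)-f(a); print("pack",f(p), "yaxis angle",np.degrees(np.arctan2(d[1],d[0])))
Rz=R.from_euler('z',h[2]).as_matrix()
for n,l in dict(tab=[22,68,98],btn=[115,68,88],hinge=[-6,-45,36],mouth=[0,0,0]).items(): print(n,Rz@l+[h[0],h[1],0])
for n,p,z in(("mug",(178,187),90),("tape",(355,324),58),("glue",(185,327),130),("cork",(503,289),30)): print(n,at(c,T,*p,z))
E
```

```text
hood [567.46 170.59   1.48] 84.81210758209687 [[ 2.26  0.11]
 [-0.16 -0.37]
 [ 0.1   0.65]
 [-1.43 -2.58]
 [-0.77  2.25]]
tray [ 504.53 -123.41    1.51] 86.68204085094544 [[-0.68 -0.45]
 [ 0.96 -0.53]
 [ 0.49  0.49]
 [-0.78  0.43]]
pack [ 679.58 -133.15   46.  ] yaxis angle -90.01763107082233
pack [ 617.21 -263.8    46.  ] yaxis angle -113.38123305872183
pack [ 536.06 -337.04   46.  ] yaxis angle -85.51528947407276
pack [ 447.38 -436.27   46.  ] yaxis angle -81.47106566657295
pack [ 382.94 -323.73   46.  ] yaxis angle -77.94083888208259
tab [501.73 198.65  98.  ]
btn [510.14 291.27  88.  ]
hinge [611.74 160.55  36.  ]
mouth [567.46 170.59   0.  ]
mug [690.89 270.56  90.  ]
tape [ 361.68 -160.17   58.  ]
glue [352.92 224.4  130.  ]
cork [ 447.77 -527.84   30.  ]
```

```bash
M="python3 -m pendant"
python3 -m pendant '87 3 -4.5 1 0 0 -35.8;87 3 -4.5 1 0 0 -35.8;87 3 -4.5 1 0 0 -35.8;87 3 -4.5 1 0 0 -35.8;87 3 -4.5 1 0 0 -35.8'
python3 -m pendant '87 3 -4.5 0 0 0 -35.8;87 3 -4.5 0 0 0 -35.8;87 3 -4.5 0 0 0 -35.8;87 3 -4.5 0 0 0 -35.8;87 3 -4.5 0 0 0 -35.8'
python3 - <<'E'
from h import *
T=toolT();print(T)
c,T=shot("wrist");print(c["tool_from_camera"],c["vertical_fov"])
E
```

```text
clock: 0.57
eef_pos: [340.6, 463.6, 260.6]
tcp_rot: [-0.0, 0.467, 0.884, -0.0]
ft_force: [0.4, 0.8, 0.5]
width: 0.993
finger_force: 0.0
clock: 0.98
eef_pos: [456.0, 290.2, 260.6]
tcp_rot: [-0.0, 0.716, 0.698, 0.0]
ft_force: [0.9, 1.0, -0.7]
width: 0.994
finger_force: 0.0
[[ 2.66881572e-02  9.99643806e-01 -6.53904342e-05  4.56026473e+02]
 [ 9.99643741e-01 -2.66881314e-02  3.67634260e-04  2.90244405e+02]
 [ 3.65758162e-04 -7.51786191e-05 -9.99999930e-01  2.60613196e+02]
 [ 0.00000000e+00  0.00000000e+00  0.00000000e+00  1.00000000e+00]]
[[-1.32770841e-04  9.63200742e-01  2.68783020e-01  7.35601514e+01]
 [ 9.99999965e-01  6.62523629e-05  2.56550845e-04 -7.69397743e-01]
 [ 2.29302454e-04  2.68783045e-01 -9.63200717e-01 -1.62308440e+02]
 [ 0.00000000e+00  0.00000000e+00  0.00000000e+00  1.00000000e+00]] 65.92395326280493
```

```bash
python3 -m pendant '60 1.9 -1 0 0 0 -3.7;60 1.9 -1 0 0 0 -3.7;60 1.9 -1 0 0 0 -3.7;60 1.9 -1 0 0 0 -3.7'
python3 - <<'E'
from h import *
c,T=shot("wrist");print(T[:3,3]);cv2.imwrite("pics/w1.png",c["color"])
np.savez("w1.npz",T=T)
E
```

```text
clock: 1.37
eef_pos: [533.1, 250.0, 260.2]
tcp_rot: [0.001, 0.738, 0.675, -0.0]
ft_force: [-0.6, 0.0, -0.2]
width: 0.727
finger_force: 0.0
[538.88190173 323.50429949 422.40063833]
```

View pics/w1.png

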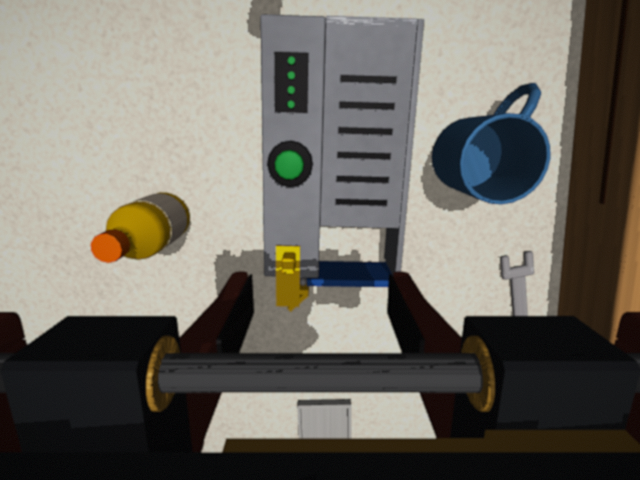

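```bash
python3 - <<'E'
from fit import *
np.set_printoptions(precision=2,suppress=True)
c=viewer.camera("wrist");T=np.load("w1.npz")["T"]
h,rs=fit(c,T,[[115,68,88],[239,-45,70],[239,95,70],[0,95,70],[55,-45,70],[55,39,70]],[[289,165],[424,20],[262,16],[265,276],[403,230],[320,227]],[567,170,1.48]); print("hood",h,np.degrees(h[2]),rs)
Rz=R.from_euler('z',h[2]).as_matrix()
W=lambda l:Rz@l+[h[0],h[1],0]
for n,l in dict(tab=[22,68,98],btn=[115,68,88],hinge=[-6,-45,36],home=[135.5,0,0],mouth=[0,0,0]).items(): print(n,W(l),proj(c,T,W(l)))
for q in[[14,62,98],[30,62,98],[30,74,98],[14,74,98],[14,68,75],[30,68,75]]: print(proj(c,T,W(q)))
im=cv2.imread("pics/w1.png");cv2.imwrite("pics/w1c.png",cv2.resize(im[225:325,240:420],None,fx=4,fy=4,interpolation=cv2.INTER_CUBIC))
E
```

```text
hood [562.72 174.83   1.45] 83.07174960844613 [[ 0.29  0.8 ]
 [ 1.24  0.3 ]
 [-1.61 -1.51]
 [-1.74  1.57]
 [ 2.05 -0.38]
 [-0.25  0.04]]
tab [497.87 204.87  98.  ] [287.56 267.78]
btn [509.09 297.19  88.  ] [289.29 165.8 ]
hinge [606.67 163.44  36.  ] [393.22 274.7 ]
home [579.06 309.34   0.  ] [357.27 142.  ]
mouth [562.72 174.83   0.  ] [350.7  257.89]
[293.89 275.97]
[294.1  259.87]
[281.15 259.49]
[281.1 275.6]
[289.44 267.18]
[289.59 251.94]
```

View pics/w1c.png

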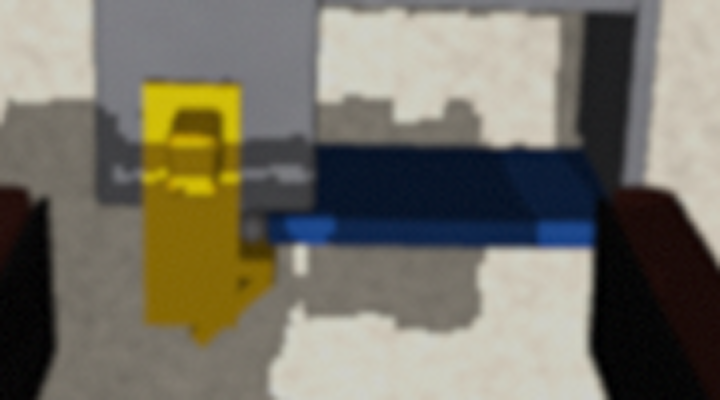

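The hood fit now agrees with the latch tab seen at about (289,264), which puts the tab at world (498,206). I'll grip it lightly and pull it towards hood +y.

```bash
python3 -m pendant '50 -0.88 -1.1 0 0 0 1;50 -0.88 -1.1 -1 0 0 1;50 -0.88 -1.1 -4.4 0 0 1;50 -0.88 -1.1 -4.4 0 0 1;50 -0.88 -1.1 -4.4 0 0 1' 5
python3 -m pendant '50 0 0 0 0 0 0;50 0 0 0 0 0 0;50 0 0 0 0 0 0'
python3 -m pendant '0 0 0 0 0 0 0;0 0 0 0 0 0 0;0 0 0 0 0 0 0;0 0 0 0 0 0 0;0 0 0 0 0 0 0'
python3 -m pendant '0 0 0 0 0 0 0;0 0 0 0 0 0 0;0 0 0 0 0 0 0;0 0 0 0 0 0 0;0 0 0 0 0 0 0'
```

```text
clock: 1.88
eef_pos: [494.6, 210.1, 95.5]
tcp_rot: [-0.001, 0.73, 0.684, 0.001]
ft_force: [0.6, 0.7, 0.3]
width: 0.567
finger_force: 0.0
clock: 2.13
eef_pos: [496.8, 209.5, 98.3]
tcp_rot: [0.0, 0.73, 0.683, 0.001]
ft_force: [0.3, 0.4, 0.4]
width: 0.572
finger_force: 0.0
clock: 2.55
eef_pos: [496.6, 208.4, 97.2]
tcp_rot: [0.0, 0.731, 0.683, 0.001]
ft_force: [-0.5, -0.8, 0.7]
width: 0.231
finger_force: 0.0
clock: 2.97
eef_pos: [496.9, 208.4, 96.8]
tcp_rot: [0.0, 0.731, 0.683, 0.001]
ft_force: [1.5, 0.8, 4.4]
width: 0.133
finger_force: 5.0
```

```bash
python3 -m pendant '34 0 0 0 0 0 0;34 0 0 0 0 0 0;34 0 0 0 0 0 0;34 0 0 -0.35 0 0 0;34 0 0 -0.35 0 0 0' 5
python3 -m pendant '0 0 0 0 0 0 0;0 0 0 0 0 0 0;0 0 0 0 0 0 0;0 0 0 0 0 0 0;0 0 0 0 0 0 0'
python3 -m pendant '0 -0.1 0.01 0 0 0 0;0 -0.2 0.02 0 0 0 0;0 -0.3 0.03 0 0 0 0;0 -0.36 0.04 0 0 0 0;0 -0.36 0.04 0 0 0 0'
python3 -c "
from h import *
c,T=shot('wrist');cv2.imwrite('pics/w2.png',c['color'])"
```

```text
clock: 3.38
eef_pos: [494.6, 207.6, 80.6]
tcp_rot: [-0.0, 0.731, 0.683, -0.002]
ft_force: [-0.4, -1.2, -0.6]
width: 0.386
finger_force: 0.0
clock: 3.8
eef_pos: [496.6, 208.3, 82.8]
tcp_rot: [0.0, 0.731, 0.683, 0.0]
ft_force: [0.9, -0.5, -0.4]
width: 0.143
finger_force: 5.0
clock: 4.22
eef_pos: [482.9, 209.9, 82.9]
tcp_rot: [0.001, 0.731, 0.683, 0.001]
ft_force: [5.2, 0.4, -1.8]
width: 0.142
finger_force: 5.0
```

View pics/w2.png

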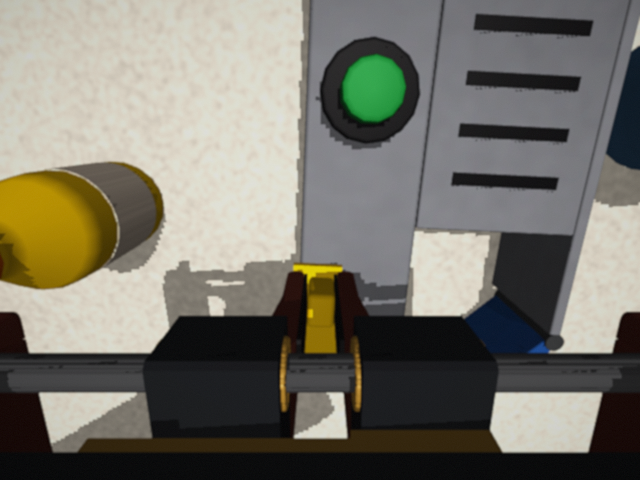

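```bash
python3 -m pendant '0 0 0 0 0 0 0;0 0 0 0 0 0 0;0 0 0 0 0 0 0'
python3 -m pendant '0 0.1 0 0 0 0 0;30 0.1 0 0 0 0 0;30 0.1 0 0 0 0 0;30 0.1 0 1 0 0 0;30 0.1 0 3 0 0 0'
python3 -m pendant '60 2 -2 2.5 0 0 0;60 2 -2 2.5 0 0 0;60 2 -2 2.5 0 0 0;60 2 -2 2.5 0 0 0;60 2 -2 2.5 0 0 0'
python3 -c "
from h import *
s=telemetry.observe();print(s['eef_pos'],s['tcp_rot'])
c,T=shot('wrist');cv2.imwrite('pics/w3.png',c['color']);np.savez('w3.npz',T=T)"
```

```text
clock: 4.52
eef_pos: [482.9, 209.9, 82.8]
tcp_rot: [0.001, 0.731, 0.683, 0.001]
ft_force: [4.1, -0.6, 0.3]
width: 0.14
finger_force: 5.0
clock: 4.93
eef_pos: [482.6, 208.7, 162.3]
tcp_rot: [-0.001, 0.73, 0.683, -0.004]
ft_force: [1.8, 0.7, 1.0]
width: 0.339
finger_force: 0.0
clock: 5.35
eef_pos: [569.3, 125.9, 267.8]
tcp_rot: [0.002, 0.733, 0.681, 0.002]
ft_force: [-0.8, 0.3, -0.2]
width: 0.664
finger_force: 0.0
[569.28934556 125.93349159 267.84671754] [0.00171292 0.73260867 0.68064424 0.00224084]
```

View pics/w3.png

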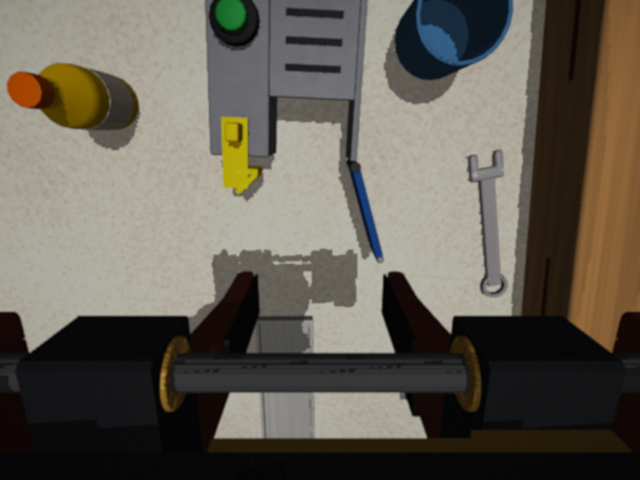

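The cover is open: the plate runs from (354,165) to (379,258). I'll refine the hood pose from both wrist views.

```bash
python3 - <<'E'
from fit import *
np.set_printoptions(precision=2,suppress=True)
c=viewer.camera("wrist");T1=np.load("w1.npz")["T"];T3=np.load("w3.npz")["T"]
D=[(T1,l,p) for l,p in zip([[115,68,88],[239,-45,70],[239,95,70],[0,95,70],[55,-45,70],[55,39,70]],[[289,165],[424,20],[262,16],[265,276],[403,230],[320,227]])]
D+=[(T3,l,p) for l,p in zip([[22,68,98],[55,39,70],[55,-45,70],[0,95,70],[0,39,70],[115,68,88],[-6,-45,66]],[[233,131],[270,98],[353,100],[211,153],[270,152],[231,14],[354,165]])]
def res(p,raw=0):
    Rz=R.from_euler('z',p[2]).as_matrix()
    e=np.array([proj(c,T,Rz@np.array(l)+[p[0],p[1],p[3]*0])-q for T,l,q in D]); return e if raw else e.ravel()
s=least_squares(res,[563,174,1.45,0],loss="soft_l1"); h=s.x;print(h,np.degrees(h[2]));print(res(h,1))
for sub in (slice(6,None),): 
    D=D[sub]; s=least_squares(res,h,loss="soft_l1");print("w3 only",s.x,np.degrees(s.x[2]))
t=[504.53,-123.41]; 
E
```

```text
[563.3  175.84   1.45   0.  ] 83.24669135489088
[[ 0.42 -0.19]
 [ 1.07 -1.31]
 [-1.94 -2.56]
 [-1.3   0.86]
 [ 2.46 -1.57]
 [ 0.07 -0.9 ]
 [-1.78  0.94]
 [-0.73 -2.  ]
 [ 7.97  0.35]
 [-1.15  1.73]
 [-1.16  5.37]
 [ 0.71  0.55]
 [ 1.88  2.27]]
w3 only [563.92 176.87   1.46   0.  ] 83.57500197312834
```

```bash
python3 - <<'E'
from fit import *
np.set_printoptions(precision=1,suppress=True)
c=viewer.camera("wrist");T3=np.load("w3.npz")["T"]
for p in [(258,318),(314,318),(263,438),(314,438)]: print(at(c,T3,*p,12))
t=(504.5,-123.4,1.513);Rz=R.from_euler('z',t[2]).as_matrix()
for l in [[97.5,36,12],[97.5,-36,12]]: print("top says",Rz@l+[t[0],t[1],0])
for i,x in enumerate([72,36,0,-36,-72]): print(i,Rz@[x,0,0]+[t[0],t[1],0])
print(Rz@[-112.5,0,0]+[t[0],t[1],0])
E
```

```text
[481.6 -17.1  12. ]
[551.3 -22.4  12. ]
[ 466.7 -199.9   12. ]
[ 537.  -205.4   12. ]
top says [474.2 -24.   12. ]
top says [546.1 -28.1  12. ]
0 [508.7 -51.5   0. ]
1 [506.6 -87.5   0. ]
2 [ 504.5 -123.4    0. ]
3 [ 502.4 -159.3    0. ]
4 [ 500.3 -195.3    0. ]
[ 498.  -235.7    0. ]
```

```bash
python3 -m pendant '80 -0.8 -5 1.5 0 0 0.5;80 -0.8 -5 1.5 0 0 0.5;80 -0.8 -5 1.5 0 0 0.5;80 -0.8 -5 1.5 0 0 0.5;80 -0.8 -5 1.5 0 0 0.5'
python3 -m pendant '80 -0.2 -2 0 0 0 0;80 -0.2 -2 0 0 0 0;80 -0.2 -2 0 0 0 0;80 -0.2 -2 0 0 0 0;80 -0.2 -2 0 0 0 0'
python3 -c "
from h import *
s=telemetry.observe();print(s['eef_pos'],s['tcp_rot'],abs(s['joint_vel']).max())
c,T=shot('wrist');cv2.imwrite('pics/w4.png',c['color']);np.savez('w4.npz',T=T)"
```

```text
clock: 5.92
eef_pos: [532.2, -66.9, 322.0]
tcp_rot: [-0.002, 0.727, 0.687, -0.001]
ft_force: [1.2, -0.0, 0.5]
width: 0.908
finger_force: 0.0
clock: 6.33
eef_pos: [525.8, -145.0, 321.8]
tcp_rot: [-0.001, 0.727, 0.687, -0.001]
ft_force: [0.5, 0.5, -0.4]
width: 0.912
finger_force: 0.0
[ 525.78566798 -145.03047597  321.79504593] [-1.46271433e-03  7.26847090e-01  6.86797535e-01 -5.61348252e-04] 0.017740632338888937
```

View pics/w4.png

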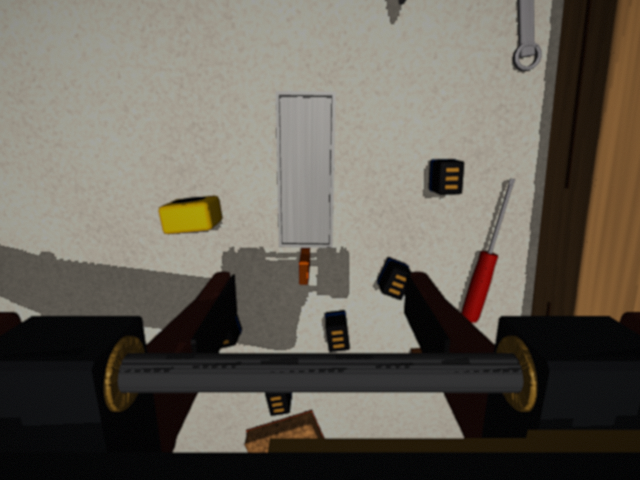

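```bash
python3 - <<'E'
from fit import *
np.set_printoptions(precision=1,suppress=True)
c=viewer.camera("wrist");T=np.load("w4.npz")["T"]
t,rs=fit(c,T,[[97.5,36,12],[97.5,-36,12],[-97.5,-36,12],[-97.5,36,12]],[[279,95],[332,96],[330,244],[281,244]],[504,-123,1.5]);print(t,np.degrees(t[2]),rs)
Rz=R.from_euler('z',t[2]).as_matrix()
for x in [72,36,0,-36,-72,-112.5]: print(x,Rz@[x,0,0]+[t[0],t[1],0])
print(proj(c,T,Rz@[-97.5,0,70]+[t[0],t[1],0]),proj(c,T,Rz@[-127.5,0,70]+[t[0],t[1],0]))
for p in [(452,178),(398,285),(338,339),(278,405)]: print(at(c,T,*p,46))
E
```

```text
[ 506.9 -121.1    1.5] 86.1249501895084 [[-3.6 -3. ]
 [ 3.6 -3.3]
 [ 2.4  4.4]
 [-2.5  3.8]]
72 [511.7 -49.2   0. ]
36 [509.3 -85.1   0. ]
0 [ 506.9 -121.1    0. ]
-36 [ 504.4 -157.     0. ]
-72 [ 502.  -192.9    0. ]
-112.5 [ 499.3 -233.3    0. ]
[303.5 262.7] [303.5 286.2]
[ 680.3 -131.2   46. ]
[ 616.9 -263.5   46. ]
[ 537.1 -336.7   46. ]
[ 448.2 -436.5   46. ]
```

The tray edges I picked are the inner rim lines, which explains the scale residual, so its centre (507,-121) at 86° is good. The pack positions match the top view to 2 mm. Picking the first pack.

```bash
python3 -m pendant '75 2 0.2 -2 0 0 -35.8;75 3.85 0.35 -4 0 0 -35.8;75 3.85 0.35 -4 0 0 -35.8;75 3.85 0.35 -4 0 0 -35.8;75 3.85 0.35 -4 0 0 -35.8' 25
python3 -m pendant '75 0 0 0 0 0 -35.8;75 0 0 0 0 0 -35.8;75 0 0 0 0 0 -35.8;75 0 0 0 0 0 -35.8;75 0 0 0 0 0 -35.8'
python3 -m pendant '75 0 0 -1 0 0 -14.8;75 0 0 -1 0 0 -14.8;75 0 0 -1 0 0 -14.8;75 0 0 -1 0 0 -14.8'
python3 -c "
from h import *
T=toolT();print(T[:3,3],T[:3,1])"
```

```text
clock: 6.85
eef_pos: [672.0, -131.0, 171.0]
tcp_rot: [-0.001, 0.904, 0.428, -0.0]
ft_force: [-0.0, 0.8, 0.4]
width: 0.854
finger_force: 0.0
clock: 7.27
eef_pos: [670.7, -131.4, 172.3]
tcp_rot: [-0.001, 0.992, 0.129, -0.001]
ft_force: [0.0, -0.2, 0.6]
width: 0.855
finger_force: 0.0
clock: 7.6
eef_pos: [670.7, -132.3, 132.7]
tcp_rot: [0.0, 1.0, 0.005, -0.001]
ft_force: [0.5, -0.2, 0.3]
width: 0.853
finger_force: 0.0
[ 670.73526951 -132.30043725  132.72708222] [ 9.40751173e-03 -9.99955748e-01  1.31893258e-05]
```

```bash
python3 -m pendant '75 0.24 0 -1 0 0 0;75 0.24 0 -2 0 0 0;75 0.24 0 -2.8 0 0 0;75 0.24 0 -2.8 0 0 0;75 0.24 0 -2.8 0 0 0'
python3 -m pendant '0 0 0 0 0 0 0;0 0 0 0 0 0 0;0 0 0 0 0 0 0;0 0 0 0 0 0 0;0 0 0 0 0 0 0'
python3 -m pendant '0 0 0 0 0 0 0;0 0 0 0 0 0 0;0 0 0 1 0 0 0;0 0 0 2 0 0 0;0 0 0 2 0 0 0'
```

```text
clock: 8.02
eef_pos: [679.9, -133.7, 21.4]
tcp_rot: [-0.0, 1.0, 0.003, -0.001]
ft_force: [0.7, -0.4, 0.1]
width: 0.85
finger_force: 0.0
clock: 8.43
eef_pos: [680.8, -134.3, 22.7]
tcp_rot: [-0.0, 1.0, 0.002, 0.001]
ft_force: [-1.4, 0.4, 1.3]
width: 0.513
finger_force: 0.6
clock: 8.85
eef_pos: [683.9, -136.9, 108.9]
tcp_rot: [0.002, 1.0, 0.002, 0.005]
ft_force: [0.8, -1.7, -0.3]
width: 0.451
finger_force: 25.0
```

```bash
python3 -m pendant '0 -2 1 0 0 0 35.8;0 -4.2 2.08 0 0 0 35.8;0 -4.2 2.08 0 0 0 35.8;0 -4.2 2.08 0 0 0 35.8;0 -4.2 2.08 0 0 0 35.8'
python3 -m pendant '0 0 0 0 0 0 35.8;0 0 0 0 0 0 35.8;0 0 0 0 0 0 35.8;0 0 0 0 0 0 35.8;0 0 0 0 0 0 35.8'
python3 -m pendant '0 0 0 -0.3 0 0 14;0 0 0 -0.3 0 0 14;0 0 0 -0.3 0 0 14;0 0 0 -0.3 0 0 14'
python3 -c "
from h import *
T=toolT();print(T[:3,3],T[:3,1])"
```

```text
clock: 9.27
eef_pos: [506.9, -49.2, 100.4]
tcp_rot: [-0.001, 0.95, 0.313, -0.002]
ft_force: [0.6, -0.2, -1.2]
width: 0.454
finger_force: 25.0
clock: 9.68
eef_pos: [512.0, -51.3, 101.5]
tcp_rot: [0.0, 0.808, 0.589, 0.0]
ft_force: [-0.4, -0.1, -0.2]
width: 0.451
finger_force: 25.0
clock: 10.02
eef_pos: [512.1, -51.5, 89.5]
tcp_rot: [0.0, 0.734, 0.679, 0.0]
ft_force: [0.8, 0.6, -1.0]
width: 0.453
finger_force: 25.0
[512.06629667 -51.52063092  89.50662881] [ 9.97017234e-01 -7.71790179e-02  1.83230745e-04]
```

```bash
python3 -m pendant '0 0 0.05 -0.8 0 0 0;0 0 0.05 -1.3 0 0 0;0 0 0.05 -1.57 0 0 0;0 0 0.05 -1.57 0 0 0;0 0 0.05 -1.57 0 0 0'
python3 -m pendant '56 0 0 0 0 0 0;56 0 0 0 0 0 0;56 0 0 0 0 0 0;56 0 0 1 0 0 0;56 0 0 2 0 0 0'
python3 -m pendant '75 1 -2 1.5 0 0 35.8;75 2.6 -5.2 1.5 0 0 35.8;75 2.6 -5.2 1.5 0 0 35.8;75 2.6 -5.2 1.5 0 0 35.8;75 2.6 -5.2 1.5 0 0 35.8'
python3 -m pendant '75 0 0 0 0 0 34.5;75 0 0 0 0 0 34.5;75 0 0 0 0 0 34.5;75 0 0 0 0 0 34.5;75 0 0 0 0 0 34.5'
python3 -c "
from h import *
T=toolT();print(T[:3,3],T[:3,1])
c,T=shot('top');cv2.imwrite('pics/t2.png',cv2.resize(c['color'][180:330,290:480],None,fx=4,fy=4,interpolation=2))"
```

```text
clock: 10.43
eef_pos: [512.2, -49.5, 26.6]
tcp_rot: [0.0, 0.733, 0.68, -0.0]
ft_force: [-0.1, -0.3, -1.5]
width: 0.454
finger_force: 25.0
clock: 10.85
eef_pos: [510.3, -49.3, 106.3]
tcp_rot: [-0.001, 0.733, 0.681, -0.002]
ft_force: [2.0, 0.6, 0.9]
width: 0.639
finger_force: 0.0
clock: 11.27
eef_pos: [601.7, -228.1, 161.6]
tcp_rot: [0.001, 0.485, 0.875, 0.0]
ft_force: [1.0, 0.4, -0.3]
width: 0.851
finger_force: 0.0
clock: 11.68
eef_pos: [600.8, -226.9, 160.8]
tcp_rot: [0.0, 0.204, 0.979, -0.0]
ft_force: [0.1, -0.5, -0.1]
width: 0.858
finger_force: 0.0
[ 600.81649367 -226.89338807  160.78357603] [3.99936795e-01 9.16542721e-01 3.81633567e-05]
```

View pics/t2.png

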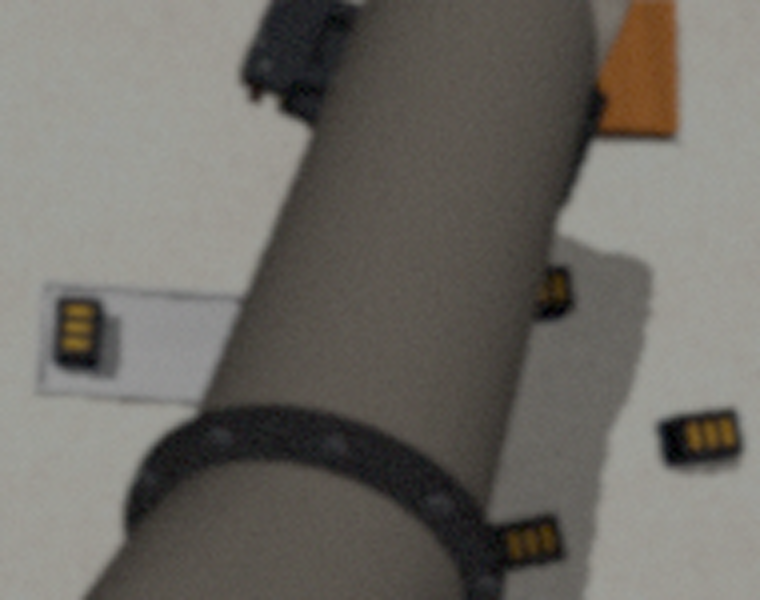

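The first pack is in the tray. Pack 2 next, at (617,-263.6).

```bash
python3 -m pendant '75 0.4 -0.92 0 0 0 0;75 0.4 -0.92 -1 0 0 0;75 0.4 -0.92 -2 0 0 0;75 0.4 -0.92 -3 0 0 0;75 0.4 -0.92 -3.5 0 0 0'
python3 -m pendant '75 0 0 0 0 0 0;0 0 0 0 0 0 0;0 0 0 0 0 0 0;0 0 0 0 0 0 0;0 0 0 0 0 0 0'
python3 -m pendant '0 0 0 0 0 0 0;0 0 0 0 0 0 0;0 0 0 0 0 0 0;0 0 0 1 0 0 0;0 0 0 2 0 0 0'
python3 -m pendant '0 -2 2 0.5 0 0 -35.8;0 -2.69 4.46 0.5 0 0 -35.8;0 -2.69 4.46 0.5 0 0 -35.8;0 -2.69 4.46 0.5 0 0 -35.8;0 -2.69 4.46 0.5 0 0 -35.8'
python3 -m pendant '0 0 0 0 0 0 -34.7;0 0 0 0 0 0 -34.7;0 0 0 0 0 0 -34.7;0 0 0 0 0 0 -34.7;0 0 0 0 0 0 -34.7'
python3 -c "
from h import *
T=toolT();print(T[:3,3],T[:3,1])"
```

```text
clock: 12.15
eef_pos: [614.3, -262.4, 16.0]
tcp_rot: [-0.003, 0.208, 0.978, 0.0]
ft_force: [0.4, 0.5, -0.2]
width: 0.853
finger_force: 0.0
clock: 12.57
eef_pos: [618.4, -264.0, 22.7]
tcp_rot: [0.002, 0.207, 0.978, -0.0]
ft_force: [-0.7, 0.7, 0.5]
width: 0.59
finger_force: 0.0
clock: 12.98
eef_pos: [614.6, -262.4, 98.7]
tcp_rot: [-0.003, 0.207, 0.978, 0.0]
ft_force: [0.7, -0.7, 0.4]
width: 0.452
finger_force: 24.9
clock: 13.4
eef_pos: [509.5, -86.5, 120.2]
tcp_rot: [-0.0, 0.499, 0.866, 0.0]
ft_force: [0.3, 1.3, -1.6]
width: 0.453
finger_force: 24.9
clock: 13.82
eef_pos: [510.7, -87.7, 120.3]
tcp_rot: [-0.0, 0.735, 0.678, 0.0]
ft_force: [-0.0, 0.1, -0.0]
width: 0.457
finger_force: 24.9
[510.73462628 -87.72662265 120.26991517] [ 9.96803128e-01 -7.98969037e-02  9.35165637e-05]
```

```bash
python3 -m pendant '0 -0.03 0.06 -1 0 0 0;0 -0.03 0.06 -2 0 0 0;0 -0.03 0.06 -2.34 0 0 0;0 -0.03 0.06 -2.34 0 0 0;0 -0.03 0.06 -2.34 0 0 0'
python3 -m pendant '56 0 0 0 0 0 0;56 0 0 0 0 0 0;56 0 0 0 0 0 0;56 0 0 1 0 0 0;56 0 0 2 0 0 0'
python3 -m pendant '75 0.34 -3.15 1.3 0 0 -35.8;75 0.34 -3.15 1.3 0 0 -35.8;75 0.34 -3.15 1.3 0 0 -35.8;75 0.34 -3.15 1.3 0 0 -35.8;75 0.34 -3.15 1.3 0 0 -35.8'
python3 -m pendant '75 0.34 -3.15 0 0 0 -35.8;75 0.34 -3.15 0 0 0 -35.8;75 0.34 -3.15 0 0 0 -35.8;75 0.34 -3.15 0 0 0 -35.8;75 0.34 -3.15 0 0 0 -35.8'
python3 -m pendant '75 0 0 -0.5 0 0 -9.4;75 0 0 -1 0 0 -9.4;75 0 0 -1 0 0 -9.4'
python3 -c "
from h import *
T=toolT();print(T[:3,3],T[:3,1])"
```

```text
clock: 14.23
eef_pos: [509.1, -85.7, 25.9]
tcp_rot: [-0.001, 0.733, 0.68, -0.001]
ft_force: [0.1, -0.5, -0.5]
width: 0.455
finger_force: 25.0
clock: 14.65
eef_pos: [508.0, -85.6, 106.3]
tcp_rot: [-0.001, 0.733, 0.68, -0.002]
ft_force: [1.3, 0.3, 0.4]
width: 0.637
finger_force: 0.0
clock: 15.07
eef_pos: [524.0, -216.7, 161.5]
tcp_rot: [0.002, 0.909, 0.417, 0.002]
ft_force: [0.1, -0.4, -0.5]
width: 0.853
finger_force: 0.0
clock: 15.48
eef_pos: [535.9, -341.6, 159.6]
tcp_rot: [0.001, 0.993, 0.118, 0.0]
ft_force: [-0.5, 0.7, -0.3]
width: 0.851
finger_force: 0.0
clock: 15.73
eef_pos: [535.6, -335.8, 115.6]
tcp_rot: [-0.001, 0.999, 0.041, -0.002]
ft_force: [-0.0, 1.1, -0.7]
width: 0.855
finger_force: 0.0
[ 535.6294869  -335.75852152  115.58279418] [ 0.08218859 -0.99661274 -0.00284206]
```

```bash
python3 -m pendant '75 0.02 -0.02 -1 0 0 0;75 0.02 -0.02 -2 0 0 0;75 0.02 -0.02 -2.45 0 0 0;75 0.02 -0.02 -2.45 0 0 0;0 0.02 -0.02 -2.45 0 0 0'
python3 -m pendant '0 0 0 0 0 0 0;0 0 0 0 0 0 0;0 0 0 0 0 0 0;0 0 0 0 0 0 0;0 0 0 0 0 0 0'
python3 -m pendant '0 0 0 0 0 0 0;0 0 0 0 0 0 0;0 0 0 1 0 0 0;0 0 0 2 0 0 0;0 0 0 2.5 0 0 0'
python3 -m pendant '0 -0.37 2.7 0.4 0 0 35.8;0 -0.37 2.7 0.4 0 0 35.8;0 -0.37 2.7 0.4 0 0 35.8;0 -0.37 2.7 0.4 0 0 35.8;0 -0.37 2.7 0.4 0 0 35.8'
python3 -m pendant '0 -0.37 2.7 0 0 0 35.8;0 -0.37 2.7 0 0 0 35.8;0 -0.37 2.7 0 0 0 35.8;0 -0.37 2.7 0 0 0 35.8;0 -0.37 2.7 0 0 0 35.8'
python3 -m pendant '0 0 0 0 0 0 9.7;0 0 0 0 0 0 9.7;0 0 0 0 0 0 9.7;0 0 0 0 0 0 9.7'
python3 -c "
from h import *
T=toolT();print(T[:3,3],T[:3,1])"
```

```text
clock: 16.15
eef_pos: [537.8, -338.5, 21.3]
tcp_rot: [-0.0, 0.999, 0.042, -0.0]
ft_force: [0.0, -0.1, 0.6]
width: 0.813
finger_force: 0.0
clock: 16.57
eef_pos: [538.2, -338.3, 21.4]
tcp_rot: [-0.0, 0.999, 0.042, 0.001]
ft_force: [-0.6, 1.7, 4.5]
width: 0.453
finger_force: 25.0
clock: 16.98
eef_pos: [538.4, -340.0, 124.3]
tcp_rot: [0.001, 0.999, 0.041, 0.001]
ft_force: [1.4, -0.8, -0.9]
width: 0.455
finger_force: 25.0
clock: 17.4
eef_pos: [523.2, -227.6, 136.7]
tcp_rot: [-0.001, 0.936, 0.351, 0.0]
ft_force: [-0.8, -0.9, -1.9]
width: 0.451
finger_force: 25.0
clock: 17.82
eef_pos: [507.9, -120.0, 136.5]
tcp_rot: [-0.0, 0.783, 0.622, 0.0]
ft_force: [0.0, -0.5, -0.6]
width: 0.453
finger_force: 25.0
clock: 18.15
eef_pos: [507.9, -122.6, 136.6]
tcp_rot: [0.0, 0.732, 0.682, 0.0]
ft_force: [-0.1, -1.7, -0.6]
width: 0.453
finger_force: 25.0
[ 507.94371365 -122.60906649  136.59201447] [ 9.97476631e-01 -7.09954868e-02  1.11157127e-04]
```

```bash
cat > packs.py <<'E'
from h import *
c,T=shot('top'); im=c['color']; hsv=cv2.cvtColor(im,cv2.COLOR_BGR2HSV)
m=cv2.inRange(hsv,(10,100,70),(28,255,200)); dark=cv2.inRange(im,(0,0,0),(60,60,60))
m&=cv2.dilate(dark,np.ones((7,7),np.uint8)); m=cv2.morphologyEx(m,cv2.MORPH_CLOSE,np.ones((5,5),np.uint8))
n,l,st,ce=cv2.connectedComponentsWithStats(m)
for i in range(1,n):
    if 25<st[i,4]<250: print(ce[i].round(1),st[i,4],at(c,T,*ce[i],46)[:2].round(0))
E
python3 -m pendant '0 -0.03 0.04 -1 0 0 0;0 -0.03 0.04 -2 0 0 0;0 -0.03 0.04 -2.75 0 0 0;0 -0.03 0.04 -2.75 0 0 0;0 -0.03 0.04 -2.75 0 0 0'
python3 packs.py
python3 -m pendant '56 0 0 0 0 0 0;56 0 0 0 0 0 0;56 0 0 0 0 0 0;56 0 0 1 0 0 0;56 0 0 2 0 0 0'
python3 -m pendant '75 -0.74 -3.95 1.3 0 0 -35.8;75 -0.74 -3.95 1.3 0 0 -35.8;75 -0.74 -3.95 1.3 0 0 -35.8;75 -0.74 -3.95 1.3 0 0 -35.8;75 -0.74 -3.95 1.3 0 0 -35.8'
python3 -m pendant '75 -0.74 -3.95 0 0 0 -35.8;75 -0.74 -3.95 0 0 0 -35.8;75 -0.74 -3.95 0 0 0 -35.8;75 -0.74 -3.95 0 0 0 -35.8;75 -0.74 -3.95 0 0 0 -35.8'
python3 -m pendant '75 0 0 -1 0 0 -5.6;75 0 0 -1 0 0 -5.6;75 0 0 -1 0 0 -5.6'
python3 packs.py
python3 -c "
from h import *
T=toolT();print(T[:3,3],T[:3,1])"
```

```text
clock: 18.57
eef_pos: [505.9, -121.1, 25.8]
tcp_rot: [-0.001, 0.732, 0.682, -0.001]
ft_force: [-0.2, -1.0, -0.8]
width: 0.455
finger_force: 25.0
[544.8  93.5] 26 [ 961. -670.]
[37.  94.2] 28 [962. 674.]
[492.9 294.7] 196 [ 432. -496.]
[467.4 288. ] 71 [ 449. -436.]
[422.5 315. ] 80 [ 384. -324.]
[181.3 327.4] 78 [353. 256.]
clock: 19.03
eef_pos: [505.2, -120.7, 106.6]
tcp_rot: [-0.001, 0.731, 0.682, -0.002]
ft_force: [0.8, 0.3, 1.2]
width: 0.639
finger_force: 0.0
clock: 19.45
eef_pos: [475.6, -287.8, 162.9]
tcp_rot: [0.004, 0.909, 0.417, 0.001]
ft_force: [-0.2, -0.9, -0.0]
width: 0.852
finger_force: 0.0
clock: 19.87
eef_pos: [443.6, -444.8, 160.7]
tcp_rot: [0.003, 0.993, 0.118, -0.0]
ft_force: [-0.5, -1.1, 0.3]
width: 0.853
finger_force: 0.0
clock: 20.12
eef_pos: [447.0, -435.4, 117.6]
tcp_rot: [-0.001, 0.997, 0.079, -0.001]
ft_force: [-0.4, -0.0, 0.2]
width: 0.855
finger_force: 0.0
[544.9  93.4] 27 [ 961. -670.]
[36.9 94.2] 28 [962. 674.]
[309.3 261. ] 72 [515. -51.]
[323.1 262.5] 83 [511. -85.]
[338.1 263.5] 83 [ 509. -122.]
[637.3 336.5] 36 [ 334. -832.]
[ 447.70605423 -436.28346587  119.09842598] [ 1.57145729e-01 -9.87575157e-01 -7.27520604e-04]
```

Pack 4 has not moved. I'll use a narrower opening because the cork block is close.

```bash
python3 -m pendant '60 0.02 0 0 0 0 0;60 0.02 0 -1 0 0 0;60 0.02 0 -2 0 0 0;60 0.02 0 -2.45 0 0 0;60 0.02 0 -2.45 0 0 0'
python3 -m pendant '60 0 0 0 0 0 0;0 0 0 0 0 0 0;0 0 0 0 0 0 0;0 0 0 0 0 0 0;0 0 0 0 0 0 0'
python3 -m pendant '0 0 0 0 0 0 0;0 0 0 0 0 0 0;0 0 0 1 0 0 0;0 0 0 2 0 0 0;0 0 0 2.5 0 0 0'
python3 -m pendant '0 0.7 3.5 0.4 0 0 35.8;0 0.7 3.5 0.4 0 0 35.8;0 0.7 3.5 0.4 0 0 35.8;0 0.7 3.5 0.4 0 0 35.8;0 0.7 3.5 0.4 0 0 35.8'
python3 -m pendant '0 0.7 3.5 0 0 0 35.8;0 0.7 3.5 0 0 0 35.8;0 0.7 3.5 0 0 0 35.8;0 0.7 3.5 0 0 0 35.8;0 0.7 3.5 0 0 0 35.8'
python3 -m pendant '0 0 0 0 0 0 5.4;0 0 0 0 0 0 5.4;0 0 0 0 0 0 5.4;0 0 0 0 0 0 5.4'
python3 packs.py
python3 -c "
from h import *
T=toolT();print(T[:3,3],T[:3,1])"
```

```text
clock: 20.58
eef_pos: [448.0, -434.5, 18.3]
tcp_rot: [-0.002, 0.997, 0.079, -0.001]
ft_force: [-0.3, 0.7, 0.5]
width: 0.685
finger_force: 0.0
clock: 21.0
eef_pos: [449.3, -437.2, 22.1]
tcp_rot: [0.0, 0.997, 0.077, 0.001]
ft_force: [-1.5, 2.3, 7.6]
width: 0.454
finger_force: 25.0
clock: 21.42
eef_pos: [449.0, -438.6, 124.8]
tcp_rot: [0.002, 0.997, 0.077, 0.001]
ft_force: [0.6, -0.1, -0.4]
width: 0.457
finger_force: 25.0
clock: 21.83
eef_pos: [478.8, -291.0, 136.8]
tcp_rot: [-0.001, 0.922, 0.386, 0.001]
ft_force: [0.3, -0.2, -0.8]
width: 0.455
finger_force: 25.0
clock: 22.25
eef_pos: [505.9, -151.0, 136.6]
tcp_rot: [-0.001, 0.759, 0.651, 0.001]
ft_force: [0.5, -0.7, -0.5]
width: 0.458
finger_force: 25.0
clock: 22.58
eef_pos: [504.4, -157.3, 136.7]
tcp_rot: [0.0, 0.734, 0.68, 0.0]
ft_force: [0.5, 0.0, -0.6]
width: 0.452
finger_force: 25.0
[37.1 94.4] 29 [961. 673.]
[444.8 211.1] 32 [ 641. -391.]
[308.9 261.5] 80 [513. -50.]
[492.9 293.4] 199 [ 436. -496.]
[422.4 315. ] 76 [ 383. -323.]
[357.5 326.8] 68 [ 355. -167.]
[ 504.36746386 -157.30380603  136.65733542] [ 9.97144559e-01 -7.55162464e-02  1.57680968e-04]
```

```bash
python3 -m pendant '0 0 0 -1 0 0 0;0 0 0 -2 0 0 0;0 0 0 -2.75 0 0 0;0 0 0 -2.75 0 0 0;0 0 0 -2.75 0 0 0'
python3 -m pendant '56 0 0 0 0 0 0;56 0 0 0 0 0 0;56 0 0 0 0 0 0;56 0 0 1 0 0 0;56 0 0 2 0 0 0'
python3 -m pendant '75 -1.5 -2.08 1.3 0 0 -35.8;75 -1.5 -2.08 1.3 0 0 -35.8;75 -1.5 -2.08 1.3 0 0 -35.8;75 -1.5 -2.08 1.3 0 0 -35.8;75 -1.5 -2.08 1.3 0 0 -35.8'
python3 -m pendant '75 -1.52 -2.08 0 0 0 -35.8;75 -1.52 -2.08 0 0 0 -35.8;75 -1.52 -2.08 0 0 0 -35.8;75 -1.52 -2.08 0 0 0 -35.8;75 -1.52 -2.08 0 0 0 -35.8'
python3 -m pendant '75 0 0 -1 0 0 -2.2;75 0 0 -1 0 0 -2.2;75 0 0 -1 0 0 -2.2'
python3 packs.py
python3 -c "
from h import *
T=toolT();print(T[:3,3],T[:3,1])"
```

```text
clock: 23.05
eef_pos: [503.6, -157.3, 25.5]
tcp_rot: [-0.001, 0.733, 0.68, -0.001]
ft_force: [-0.1, -1.1, -0.9]
width: 0.452
finger_force: 25.0
clock: 23.47
eef_pos: [502.9, -156.5, 106.7]
tcp_rot: [-0.001, 0.732, 0.681, -0.001]
ft_force: [1.9, 0.7, 1.3]
width: 0.638
finger_force: 0.0
clock: 23.88
eef_pos: [444.0, -242.0, 160.7]
tcp_rot: [0.001, 0.908, 0.418, 0.002]
ft_force: [0.6, 0.6, -0.4]
width: 0.849
finger_force: 0.0
clock: 24.3
eef_pos: [382.6, -324.6, 159.6]
tcp_rot: [0.0, 0.993, 0.119, 0.001]
ft_force: [0.9, 1.1, 0.5]
width: 0.855
finger_force: 0.0
clock: 24.55
eef_pos: [382.8, -322.5, 118.3]
tcp_rot: [-0.001, 0.994, 0.105, -0.001]
ft_force: [-0.7, -0.3, 0.4]
width: 0.852
finger_force: 0.0
[37.1 93.9] 28 [963. 674.]
[444.1 211.1] 28 [ 642. -389.]
[308.9 261.5] 80 [513. -50.]
[323.1 262.5] 81 [511. -85.]
[338.4 263.5] 74 [ 509. -123.]
[353.2 265.2] 72 [ 504. -159.]
[ 383.40813922 -323.27574102  119.28657517] [ 2.09525501e-01 -9.77803102e-01 -3.96981568e-04]
```

```bash
python3 -m pendant '75 0 0 -1 0 0 0;75 0 0 -2 0 0 0;75 0 0 -2.45 0 0 0;75 0 0 -2.45 0 0 0;75 0 0 -2.45 0 0 0'
python3 -m pendant '0 0 0 0 0 0 0;0 0 0 0 0 0 0;0 0 0 0 0 0 0;0 0 0 0 0 0 0;0 0 0 0 0 0 0'
python3 -m pendant '0 0 0 0 0 0 0;0 0 0 0 0 0 0;0 0 0 1 0 0 0;0 0 0 2 0 0 0;0 0 0 2.5 0 0 0'
python3 -m pendant '0 1.48 1.63 0.4 0 0 35.8;0 1.48 1.63 0.4 0 0 35.8;0 1.48 1.63 0.4 0 0 35.8;0 1.48 1.63 0.4 0 0 35.8;0 1.48 1.63 0.4 0 0 35.8'
python3 -m pendant '0 1.49 1.63 0 0 0 35.8;0 1.49 1.63 0 0 0 35.8;0 1.49 1.63 0 0 0 35.8;0 1.49 1.63 0 0 0 35.8;0 1.49 1.63 0 0 0 35.8'
python3 -m pendant '0 0 0 0 0 0 2.2;0 0 0 0 0 0 2.2;0 0 0 0 0 0 2.2;0 0 0 0 0 0 2.2'
python3 packs.py
python3 -c "
from h import *
T=toolT();print(T[:3,3],T[:3,1])"
```

```text
clock: 25.02
eef_pos: [384.1, -323.9, 21.8]
tcp_rot: [0.0, 0.994, 0.105, 0.0]
ft_force: [-0.2, 1.0, -0.5]
width: 0.85
finger_force: 0.0
clock: 25.43
eef_pos: [384.2, -323.3, 21.2]
tcp_rot: [0.0, 0.994, 0.105, 0.001]
ft_force: [-0.4, -0.1, 0.4]
width: 0.516
finger_force: 0.0
clock: 25.85
eef_pos: [383.8, -324.4, 123.3]
tcp_rot: [0.001, 0.995, 0.104, 0.001]
ft_force: [0.2, -0.3, -1.5]
width: 0.454
finger_force: 24.9
clock: 26.27
eef_pos: [443.6, -256.8, 136.5]
tcp_rot: [0.0, 0.912, 0.41, -0.0]
ft_force: [0.0, -0.6, -0.9]
width: 0.455
finger_force: 24.9
clock: 26.68
eef_pos: [502.9, -191.7, 136.2]
tcp_rot: [-0.0, 0.742, 0.67, -0.0]
ft_force: [-0.5, 0.2, -1.3]
width: 0.451
finger_force: 24.9
clock: 27.02
eef_pos: [502.3, -192.9, 136.4]
tcp_rot: [-0.0, 0.733, 0.68, -0.0]
ft_force: [0.4, 0.5, -0.9]
width: 0.455
finger_force: 24.9
[37.1 94.4] 29 [961. 673.]
[308.9 261.4] 79 [514. -50.]
[323.  262.5] 81 [511. -85.]
[492.8 293.5] 199 [ 435. -496.]
[ 502.27972646 -192.86508219  136.38619641] [ 9.97278938e-01 -7.37193732e-02 -4.17023405e-04]
```

```bash
python3 -m pendant '0 0 0 -1 0 0 0;0 0 0 -2 0 0 0;0 0 0 -2.75 0 0 0;0 0 0 -2.75 0 0 0;0 0 0 -2.75 0 0 0'
python3 -m pendant '56 0 0 0 0 0 0;56 0 0 0 0 0 0;56 0 0 0 0 0 0;56 0 0 1 0 0 0;56 0 0 2 0 0 0'
python3 -m pendant '56 0.35 2.2 3 0 0 0;56 0.35 2.2 3 0 0 0;56 0.35 2.2 3 0 0 0;56 0.35 2.2 3 0 0 0;56 0.35 2.2 3 0 0 0'
python3 -m pendant '56 0.35 2.2 2.8 0 0 0;56 0.35 2.2 2.8 0 0 0;56 0.35 2.2 2.8 0 0 0;56 0.35 2.2 2.8 0 0 0;56 0.35 2.2 2.8 0 0 0'
python3 -m pendant '40 0 0 0 0 0 0;40 0 0 0 0 0 0;40 0 0 0 0 0 0;40 0 0 0 0 0 0'
python3 packs.py
python3 -c "
from h import *
c,T=shot('wrist');print(T);cv2.imwrite('pics/w5.png',c['color']);np.savez('w5.npz',T=T)"
```

```text
clock: 27.48
eef_pos: [501.6, -192.9, 25.8]
tcp_rot: [-0.001, 0.733, 0.681, -0.001]
ft_force: [-0.6, -0.8, -0.7]
width: 0.457
finger_force: 25.0
clock: 27.9
eef_pos: [500.9, -192.4, 106.8]
tcp_rot: [-0.002, 0.732, 0.681, -0.001]
ft_force: [0.7, -0.1, -0.3]
width: 0.637
finger_force: 0.0
clock: 28.32
eef_pos: [519.9, -101.5, 231.5]
tcp_rot: [0.002, 0.73, 0.683, 0.004]
ft_force: [0.0, -1.8, -0.4]
width: 0.64
finger_force: 0.0
clock: 28.73
eef_pos: [532.4, -14.1, 341.7]
tcp_rot: [0.001, 0.731, 0.683, 0.003]
ft_force: [1.1, -0.3, 0.0]
width: 0.641
finger_force: 0.0
clock: 29.07
eef_pos: [529.6, -18.2, 337.4]
tcp_rot: [-0.0, 0.733, 0.68, -0.001]
ft_force: [0.3, 0.3, 0.6]
width: 0.455
finger_force: 0.0
[37.  94.3] 29 [962. 674.]
[444.6 211.1] 33 [ 641. -390.]
[309.  261.5] 80 [513. -50.]
[322.7 262.9] 67 [510. -84.]
[354.1 263.3] 34 [ 509. -161.]
[367.9 264.7] 62 [ 506. -195.]
[492.6 293.3] 235 [ 436. -496.]
[[ 9.97233561e-01  7.10355421e-02  2.18900997e-02  5.34782883e+02]
 [-7.43063718e-02  9.60394297e-01  2.68554199e-01  5.55254005e+01]
 [-1.94623374e-03 -2.69437834e-01  9.63015818e-01  4.99828562e+02]
 [ 0.00000000e+00  0.00000000e+00  0.00000000e+00  1.00000000e+00]]
```

View pics/w5.png

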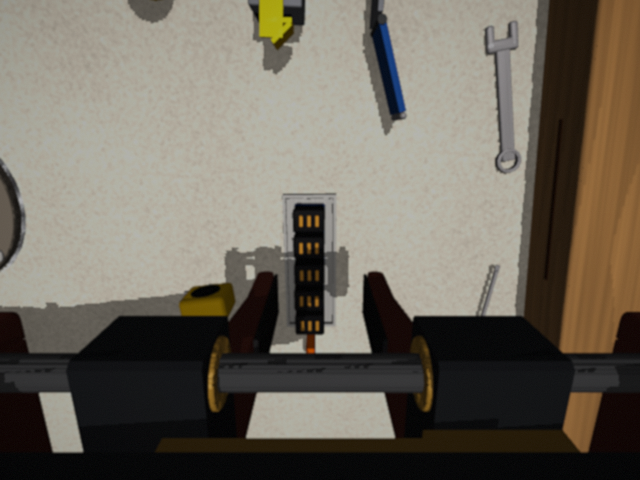

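All five packs stand in the tray. I'll measure tray against hood in this one view, using the hinge top at (381,18) and the tray corners at (283,195), (335,194) and (333,324).

```bash
python3 - <<'E'
from fit import *
np.set_printoptions(precision=1,suppress=True)
c=viewer.camera("wrist");T=np.load("w5.npz")["T"]
for n,p,z in [("tfl",(283,195),12),("tfr",(335,194),12),("tbr",(333,324),12),("tbl",(287,324),12),("hinge",(381,18),66),("doorend",(401,114),66),("podR",(304,22),70)]: print(n,at(c,T,*p,z))
a=np.radians(83.4)
H=lambda x,y:np.array([563.5+x*np.cos(a)-y*np.sin(a),176+x*np.sin(a)+y*np.cos(a)])
print("pred hinge",H(-6,-45),"podR",H(0,39),"home",H(135.5,0),"pre",H(-112.5,0),"fin home",H(23,0), H(-112,0),"d",H(65,20))
E
```

```text
tfl [478.8 -20.5  12. ]
tfr [547.7 -24.3  12. ]
tbr [ 532.6 -215.6   12. ]
tbl [ 465.4 -210.6   12. ]
hinge [606.  165.7  66. ]
doorend [625.3  68.6  66. ]
podR [525.5 166.9  70. ]
pred hinge [607.5 164.9] podR [524.8 180.5] home [579.1 310.6] pre [550.6  64.2] fin home [566.1 198.8] [550.6  64.7] d [551.1 242.9]
```

```bash
python3 -m pendant '50 -0.39 -2.68 -2.3 0 0 0;50 -0.39 -2.68 -2.3 0 0 0;50 -0.39 -2.68 -2.3 0 0 0;50 -0.39 -2.68 -2.3 0 0 0;50 -0.39 -2.68 -2.3 0 0 0' 40
python3 -m pendant '50 -0.39 -2.68 -2.3 0 0 0;50 -0.39 -2.68 -2.3 0 0 0;50 -0.39 -2.68 -2.3 0 0 0;50 -0.39 -2.68 -2.3 0 0 0;50 -0.39 -2.68 -2.3 0 0 0'
python3 -m pendant '50 0 0 0 0 0 0;50 0 0 0 0 0 0'
python3 -c "
from h import *
T=toolT();print(T[:3,3],T[:3,1])
c,T=shot('wrist');cv2.imwrite('pics/w6.png',c['color']);np.savez('w6.npz',T=T)"
```

```text
clock: 29.63
eef_pos: [511.8, -127.8, 243.9]
tcp_rot: [-0.001, 0.734, 0.679, -0.002]
ft_force: [-0.1, -0.2, 0.9]
width: 0.565
finger_force: 0.0
clock: 30.05
eef_pos: [497.3, -233.6, 152.7]
tcp_rot: [-0.001, 0.734, 0.679, -0.002]
ft_force: [0.4, 0.4, -0.0]
width: 0.565
finger_force: 0.0
clock: 30.22
eef_pos: [500.8, -229.9, 155.4]
tcp_rot: [0.0, 0.732, 0.682, 0.001]
ft_force: [-0.1, -0.4, 0.3]
width: 0.571
finger_force: 0.0
[ 500.77238706 -229.85993462  155.43308049] [ 0.99752046 -0.07036088  0.00150833]
```

View pics/w6.png

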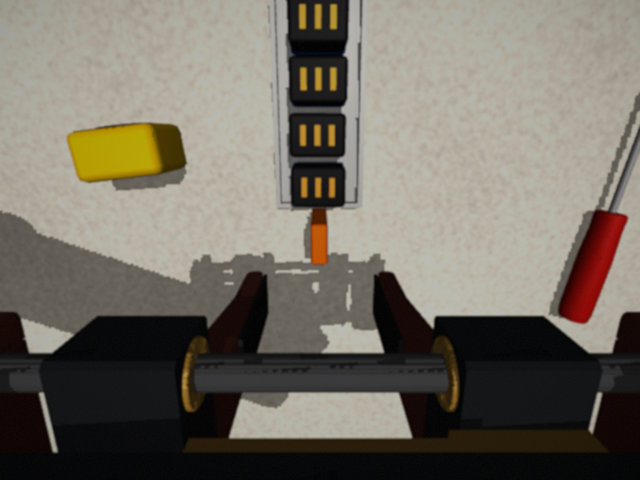

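The fin is centred between the fingers at column 319, and its top ends near row 264.

```bash
python3 - <<'E'
from fit import *
c=viewer.camera("wrist");T=np.load("w6.npz")["T"]
for p,z in [((319,264),70),((319,264),0),((319,222),70),((278,208),12),((360,208),12)]: print(at(c,T,*p,z))
E
```

```text
[ 498.15979404 -245.93146776   70.        ]
[ 496.24808224 -271.18720092    0.        ]
[ 500.34281534 -215.37977467   70.        ]
[ 465.78389947 -214.66939501   12.        ]
[ 534.48750679 -219.54212685   12.        ]
```

```bash
python3 -m pendant '50 -0.03 -0.01 -1 0 0 0;50 -0.03 -0.01 -2 0 0 0;50 -0.03 -0.01 -3.03 0 0 0;50 -0.03 -0.01 -3.03 0 0 0;50 -0.03 -0.01 -3.03 0 0 0'
python3 -m pendant '0 0 0 0 0 0 0;0 0 0 0 0 0 0;0 0 0 0 0 0 0;0 0 0 0 0 0 0;0 0 0 0 0 0 0' 40
python3 -m pendant '0 0 0 0 0 0 0;0 0 0 0 0 0 0;0 0 0 0 0 0 0'
python3 -c "
from h import *
T=toolT();print(T[:3,3],T[:3,1])"
```

```text
clock: 30.73
eef_pos: [497.7, -230.4, 33.1]
tcp_rot: [-0.001, 0.732, 0.682, -0.001]
ft_force: [0.2, -0.3, -0.2]
width: 0.569
finger_force: 0.0
clock: 31.15
eef_pos: [498.9, -231.7, 34.6]
tcp_rot: [0.001, 0.732, 0.681, 0.001]
ft_force: [0.3, -0.5, 0.2]
width: 0.23
finger_force: 0.0
clock: 31.4
eef_pos: [498.9, -231.8, 34.1]
tcp_rot: [0.001, 0.732, 0.681, 0.001]
ft_force: [0.4, 1.6, 6.6]
width: 0.13
finger_force: 40.0
[ 498.89485218 -231.76892092   34.07350656] [ 0.99736241 -0.07256716  0.00149125]
```

```bash
python3 -m pendant '0 0.05 0.2 0 0 0 0;0 0.12 0.55 0 0 0 0;0 0.2 0.95 0 0 0 -1;0 0.29 1.4 0 0 0 -1;0 0.39 1.85 0 0 0 -2'
python3 -m pendant '0 0.1 0.45 0 0 0 0;0 0.2 0.9 0 0 0 0;0 0.3 1.4 0 0 0 0;0 0.4 1.85 0 0 0 0;0 0.48 2.25 0 0 0 -0.4'
python3 -m pendant '0 0.06 0.3 0 0 0 0;0 0.1 0.5 0 0 0 0;0 0.1 0.57 0 0 0 0;0 0.1 0.57 0 0 0 0;0 0.1 0.57 0 0 0 0'
python3 -c "
from h import *
T=toolT();print(T[:3,3],T[:3,1],telemetry.observe()['wrist_torque'])
c,T=shot('wrist');cv2.imwrite('pics/w7.png',c['color']);np.savez('w7.npz',T=T)"
```

```text
clock: 31.82
eef_pos: [513.4, -160.0, 34.1]
tcp_rot: [0.002, 0.745, 0.667, -0.001]
ft_force: [-2.6, -7.3, 5.9]
width: 0.136
finger_force: 40.0
clock: 32.23
eef_pos: [533.1, -69.5, 34.1]
tcp_rot: [0.002, 0.747, 0.665, -0.001]
ft_force: [-1.4, -8.2, 6.5]
width: 0.138
finger_force: 40.0
clock: 32.65
eef_pos: [537.6, -46.0, 34.1]
tcp_rot: [0.001, 0.747, 0.665, 0.0]
ft_force: [0.8, -3.7, 6.3]
width: 0.135
finger_force: 40.0
[537.64505441 -45.98650627  34.0799019 ] [ 0.99338726 -0.11479583  0.00191491] [-0.6321325   0.2257137   0.06456858]
```

View pics/w7.png

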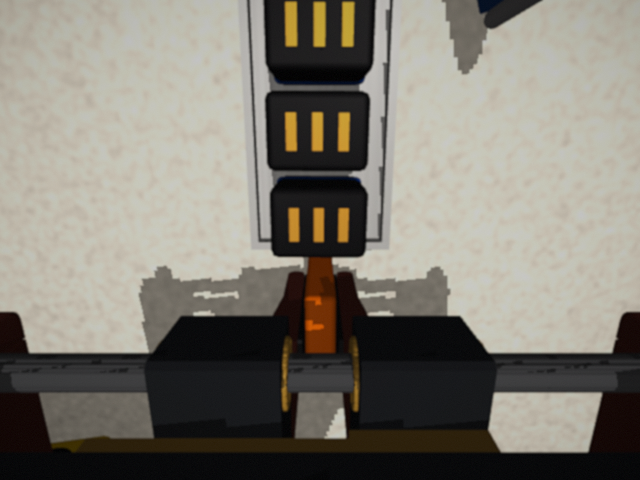

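```bash
python3 -m pendant '0 0.03 0.25 0 0 0 0;0 0.07 0.6 0 0 0 0;0 0.115 1 0 0 0 0;0 0.16 1.4 0 0 0 0;0 0.2 1.75 0 0 0 0'
python3 -m pendant '0 0.03 0.25 0 0 0 0;0 0.06 0.5 0 0 0 0;0 0.085 0.75 0 0 0 0;0 0.085 0.75 0 0 0 0'
python3 -c "
from h import *
c,T=shot('top');cv2.imwrite('pics/t3.png',cv2.resize(c['color'][190:310,105:345],None,fx=3.3,fy=3.3,interpolation=2))
s=telemetry.observe();print(s['eef_pos'],s['wrist_torque'])"
```

```text
clock: 33.12
eef_pos: [545.3, 22.9, 34.1]
tcp_rot: [0.002, 0.747, 0.665, -0.0]
ft_force: [-1.1, -8.0, 7.7]
width: 0.137
finger_force: 40.0
clock: 33.45
eef_pos: [549.0, 54.5, 34.1]
tcp_rot: [0.001, 0.746, 0.665, -0.0]
ft_force: [0.3, -3.2, 7.2]
width: 0.132
finger_force: 40.0
[549.0100934   54.5735586   34.10296497] [-0.46723668  0.2969132  -0.02684029]
```

The tray front is about 90 mm into the channel with no side force. Pushing on.

```bash
python3 -m pendant '0 0.03 0.25 0 0 0 0;0 0.07 0.6 0 0 0 0;0 0.11 0.95 0 0 0 0;0 0.15 1.3 0 0 0 0;0 0.19 1.65 0 0 0 0'
python3 -m pendant '0 0.035 0.3 0 0 0 0;0 0.07 0.6 0 0 0 0;0 0.105 0.9 0 0 0 0;0 0.14 1.2 0 0 0 0;0 0.16 1.4 0 0 0 0'
python3 -m pendant '0 0.02 0.15 0 0 0 0;0 0.035 0.3 0 0 0 0;0 0.05 0.4 0 0 0 0;0 0.05 0.4 0 0 0 0;0 0.05 0.4 0 0 0 0'
```

```text
clock: 33.92
eef_pos: [556.3, 118.0, 34.1]
tcp_rot: [0.002, 0.748, 0.664, -0.001]
ft_force: [-1.2, -9.5, 8.2]
width: 0.139
finger_force: 40.0
clock: 34.33
eef_pos: [562.9, 174.5, 34.1]
tcp_rot: [0.002, 0.747, 0.665, -0.001]
ft_force: [-0.8, -9.8, 8.3]
width: 0.133
finger_force: 40.0
clock: 34.75
eef_pos: [564.9, 190.5, 34.1]
tcp_rot: [0.001, 0.747, 0.665, -0.0]
ft_force: [-1.4, -7.2, 8.4]
width: 0.14
finger_force: 40.0
```

```bash
python3 -m pendant '0 0.01 0.1 0 0 0 0;0 0.015 0.15 0 0 0 0;0 0.015 0.15 0 0 0 0'
python3 -m pendant '0 0.005 0.05 0 0 0 0;0 0.01 0.1 0 0 0 0;0 0.01 0.1 0 0 0 0'
```

```text
clock: 35.0
eef_pos: [565.4, 195.7, 34.1]
tcp_rot: [0.001, 0.747, 0.664, -0.001]
ft_force: [-1.2, -8.3, 9.0]
width: 0.133
finger_force: 40.0
clock: 35.25
eef_pos: [565.8, 199.2, 34.1]
tcp_rot: [0.002, 0.748, 0.664, -0.001]
ft_force: [-2.4, -10.0, 7.9]
width: 0.136
finger_force: 40.0
```

```bash
python3 -m pendant '0 0.005 0.05 0 0 0 0;0 0.01 0.1 0 0 0 0;0 0.01 0.1 0 0 0 0'
python3 -m pendant '0 0.005 0.05 0 0 0 0;0 0.01 0.1 0 0 0 0;0 0.01 0.1 0 0 0 0'
```

```text
clock: 35.5
eef_pos: [565.8, 199.4, 34.0]
tcp_rot: [0.003, 0.748, 0.663, -0.003]
ft_force: [-2.7, -16.4, 11.9]
width: 0.133
finger_force: 40.0
clock: 35.75
eef_pos: [565.9, 199.8, 34.0]
tcp_rot: [0.004, 0.749, 0.663, -0.004]
ft_force: [-4.6, -24.5, 13.8]
width: 0.132
finger_force: 40.0
```

The tray stopped at the back wall where predicted (y = 199.4). Relax, release, rise, and move to the outer side of the cover.

```bash
python3 -m pendant '0 -0.01 -0.11 0 0 0 0;0 -0.01 -0.11 0 0 0 0;30 -0.01 -0.11 0 0 0 0;30 -0.01 -0.11 0 0 0 0;30 -0.01 -0.11 0 0 0 0'
python3 -m pendant '30 0 0 0 0 0 0;30 0 0 0.5 0 0 0;30 0 0 1.5 0 0 0;30 0 0 2.5 0 0 0;30 0 0 3.5 0 0 0'
python3 -m pendant '0 0 0 0 0 0 0;0 0 0 0 0 0 0'
python3 -c "
from h import *
T=toolT();print(T[:3,3],T[:3,1])
a=np.radians(83.4)
H=lambda x,y:np.array([563.5+x*np.cos(a)-y*np.sin(a),176+x*np.sin(a)+y*np.cos(a)])
for th in [1.9,1.6,1.2,.8,.4,.2,.1,0,-.05]:
    d=np.array([-np.sin(th),np.cos(th)]);n=np.array([-np.cos(th),-np.sin(th)])
    p=np.array([-6,-45])+65*d+(4+13.5)*n
    print(th,p.round(1),H(*p).round(1))
print(H(-85,-120))"
```

```text
clock: 36.17
eef_pos: [565.3, 207.7, 33.0]
tcp_rot: [-0.0, 0.746, 0.666, -0.0]
ft_force: [-0.8, -0.6, -0.8]
width: 0.313
finger_force: 0.0
clock: 36.58
eef_pos: [565.0, 207.2, 174.5]
tcp_rot: [-0.0, 0.746, 0.666, -0.001]
ft_force: [1.4, 0.1, 1.1]
width: 0.344
finger_force: 0.0
clock: 36.75
eef_pos: [567.0, 208.1, 175.5]
tcp_rot: [0.0, 0.746, 0.666, 0.002]
ft_force: [-0.6, -0.1, -1.1]
width: 0.226
finger_force: 0.0
[566.95970561 208.07199911 175.52930588] [ 0.9936139  -0.11277838  0.00352937]
1.9 [-61.9 -82.6] [638.4 105.1]
1.6 [-70.5 -64.4] [619.4  98.6]
1.2 [-72.9 -37.8] [592.6  99.2]
0.8 [-64.8 -12.3] [568.2 110.2]
0.4 [-47.4   8.1] [550.  129.8]
0.2 [-36.1  15.2] [544.2 141.9]
0.1 [-29.9  17.9] [542.3 148.4]
0 [-23.5  20. ] [540.9 155. ]
-0.05 [-20.2  20.8] [540.5 158.3]
[672.93507408  77.77085686]
```

```bash
python3 -m pendant '0 2.65 -3.25 0 0 0 0;0 2.65 -3.25 0 0 0 0;0 2.65 -3.25 0 0 0 0;0 2.65 -3.25 0 0 0 0;0 2.65 -3.25 0 0 0 0'
python3 -m pendant '0 0 0 -1 0 0 0;0 0 0 -2 0 0 0;0 0 0 -3 0 0 0;0 0 0 -3.5 0 0 0;0 0 0 -3.5 0 0 0'
python3 -m pendant '0 0 0 0 0 0 0;0 0 0 0 0 0 0'
```

```text
clock: 37.17
eef_pos: [674.2, 67.1, 172.1]
tcp_rot: [0.002, 0.75, 0.662, -0.002]
ft_force: [-1.1, -1.8, 0.4]
width: 0.005
finger_force: 0.0
clock: 37.58
eef_pos: [666.3, 77.4, 26.1]
tcp_rot: [-0.003, 0.746, 0.666, -0.005]
ft_force: [-0.4, 0.2, -0.3]
width: 0.004
finger_force: 0.0
clock: 37.75
eef_pos: [672.3, 76.7, 34.2]
tcp_rot: [0.0, 0.746, 0.666, 0.0]
ft_force: [0.7, 0.0, 0.2]
width: 0.006
finger_force: 0.0
```

```bash
python3 -m pendant '0 -0.45 0.35 0 0 0 0;0 -0.85 0.65 0 0 0 0;0 -1.1 0.6 0 0 0 0;0 -1.35 0.55 0 0 0 0;0 -1.7 0.53 0 0 0 0'
python3 -m pendant '0 -0.28 0.02 0 0 0 0;0 -0.6 0.13 0 0 0 0;0 -0.9 0.3 0 0 0 0;0 -1.15 0.52 0 0 0 0;0 -1.35 0.8 0 0 0 0'
python3 -m pendant '0 -0.08 0.15 0 0 0 0;0 -0.15 0.3 0 0 0 0;0 -0.18 0.4 0 0 0 0;0 -0.2 0.45 0 0 0 0;0 -0.2 0.45 0 0 0 0'
```

```text
clock: 38.17
eef_pos: [606.9, 99.3, 36.3]
tcp_rot: [0.002, 0.746, 0.666, 0.004]
ft_force: [5.0, 2.1, -0.1]
width: 0.002
finger_force: 1.9
clock: 38.58
eef_pos: [551.9, 129.6, 35.8]
tcp_rot: [0.002, 0.747, 0.665, 0.003]
ft_force: [3.5, -2.2, 0.5]
width: 0.005
finger_force: 1.9
clock: 39.0
eef_pos: [544.3, 145.2, 34.6]
tcp_rot: [0.003, 0.747, 0.665, 0.001]
ft_force: [5.6, -9.0, 1.6]
width: 0.005
finger_force: 4.2
```

```bash
python3 -m pendant '0 0 0.06 0 0 0 0;0 0 0.12 0 0 0 0;0 0 0.12 0 0 0 0'
python3 -m pendant '0 0 0.06 0 0 0 0;0 0 0.12 0 0 0 0;0 0 0.12 0 0 0 0'
python3 -m pendant '0 0 0.06 0 0 0 0;0 0 0.12 0 0 0 0;0 0 0.12 0 0 0 0'
```

```text
clock: 39.25
eef_pos: [543.2, 150.3, 34.2]
tcp_rot: [0.002, 0.747, 0.665, 0.0]
ft_force: [2.4, -3.9, 1.1]
width: 0.007
finger_force: 2.0
clock: 39.5
eef_pos: [542.2, 157.2, 33.7]
tcp_rot: [0.0, 0.746, 0.665, 0.0]
ft_force: [2.1, -4.4, 2.0]
width: 0.007
finger_force: 1.4
clock: 39.75
eef_pos: [542.0, 157.4, 33.7]
tcp_rot: [0.002, 0.748, 0.664, -0.002]
ft_force: [1.4, -13.7, 3.8]
width: 0.003
finger_force: 6.8
```

```bash
python3 -m pendant '0 0 0.05 0 0 0 0;0 0 0.05 0 0 0 0;0 0 -0.2 0 0 0 0;0 0 -0.6 0 0 0 0;0 0 -1.2 0 0 0 0'
python3 -m pendant '0 0 -0.5 1 0 0 0;0 0 0 2.5 0 0 0;0 0 0 4 0 0 0;0 0 1 5 0 0 0;0 0 1 5 0 0 0'
python3 -m pendant '0 0.2 0.6 0.3 0 0 0;0 0.2 0.6 0.3 0 0 0;0 0.2 0.6 0.3 0 0 0'
python3 -c "
from h import *
c,T=shot('wrist');cv2.imwrite('pics/w8.png',c['color']);np.savez('w8.npz',T=T)"
```

```text
clock: 40.17
eef_pos: [540.8, 117.2, 32.8]
tcp_rot: [-0.002, 0.745, 0.667, -0.0]
ft_force: [-0.1, -0.8, 0.2]
width: 0.006
finger_force: 0.0
clock: 40.58
eef_pos: [540.6, 150.6, 227.4]
tcp_rot: [-0.001, 0.747, 0.665, -0.0]
ft_force: [0.6, 0.4, -0.2]
width: 0.004
finger_force: 0.0
clock: 40.83
eef_pos: [549.2, 177.2, 237.9]
tcp_rot: [-0.001, 0.745, 0.667, 0.0]
ft_force: [-0.0, -0.4, -0.6]
width: 0.002
finger_force: 0.0
```

View pics/w8.png

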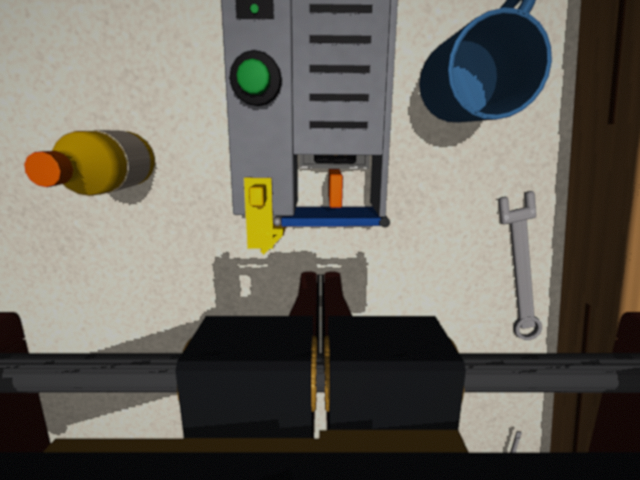

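The cover is shut and the latch nose sits over it. I'll check the tray depth and the button position in this view.

```bash
python3 - <<'E'
from fit import *
np.set_printoptions(precision=1,suppress=True)
c=viewer.camera("wrist");T=np.load("w8.npz")["T"];a=np.radians(83.4)
def h(p): d=p[:2]-[563.5,176]; return np.array([d@[np.cos(a),np.sin(a)],d@[-np.sin(a),np.cos(a)]])
for n,p,z in [("btn",(253,76),88),("finrear",(336,207),70),("finfront",(336,178),70),("tab",(258,193),98),("roofL",(293,154),70),("roofR",(386,155),70),("rim",(335,165),12)]:
    w=at(c,T,*p,z); print(n,w,h(w))
E
```

```text
btn [508.8 298.8  88. ] [115.7  68.4]
finrear [563.6 184.5  70. ] [8.5 0.9]
finfront [566.1 210.6  70. ] [34.6  1.4]
tab [500.4 208.7  98. ] [25.2 66.4]
roofL [530.9 235.4  70. ] [55.2 39.2]
roofR [611.5 225.7  70. ] [ 54.8 -42. ]
rim [568.1 217.   12. ] [41.3  0.1]
```

The fin's rear end is at hood x = 8.5 mm (home is 8), so the tray is home, and the button is at (509,298.5). Pressing it now.

```bash
python3 -m pendant '0 -1 3.03 0 0 0 0;0 -1 3.03 0 0 0 0;0 -1 3.03 0 0 0 0;0 -1 3.03 -1 0 0 0;0 -1 3.03 -2 0 0 0'
python3 -m pendant '0 0 0 -1 0 0 0;0 0 0 -1.4 0 0 0;0 0 0 -1.4 0 0 0;0 0 0 -1.4 0 0 0'
python3 -c "
from h import *
T=toolT();print(T[:3,3])"
```

```text
clock: 41.35
eef_pos: [508.8, 299.2, 156.8]
tcp_rot: [-0.001, 0.744, 0.668, 0.001]
ft_force: [-0.4, 1.0, -1.2]
width: 0.006
finger_force: 0.0
clock: 41.68
eef_pos: [509.1, 293.6, 100.6]
tcp_rot: [0.0, 0.747, 0.665, -0.002]
ft_force: [0.5, 0.1, -0.4]
width: 0.005
finger_force: 0.0
[509.08586956 293.59974567 100.61068188]
```

```bash
python3 -m pendant '0 0 0.12 0 0 0 0;0 0 0.12 -0.2 0 0 0;0 0 0.12 -0.35 0 0 0;0 0 0.12 -0.45 0 0 0;0 0 0.12 -0.45 0 0 0'
python3 -m pendant '0 0 0 -0.05 0 0 0;0 0 0 -0.1 0 0 0;0 0 0 -0.1 0 0 0'
```

```text
clock: 42.1
eef_pos: [511.0, 301.5, 86.1]
tcp_rot: [-0.001, 0.746, 0.666, 0.002]
ft_force: [-3.5, 0.5, 17.3]
width: 0.005
finger_force: 8.7
clock: 42.35
eef_pos: [511.2, 301.6, 85.3]
tcp_rot: [-0.002, 0.747, 0.665, 0.002]
ft_force: [-15.9, -3.4, 50.1]
width: 0.005
finger_force: 25.2
```

A force of 50 N at z = 85.3 suggests the shut fingertips are landing on the collar. I'll lift and press with a single finger, which fits inside the 26 mm button.

```bash
python3 -m pendant '0 0 0 1 0 0 0;60 0 0 1 0 0 0;60 0 0 1 0 0 0;60 0 0 1 0 0 0;60 0 0 1 0 0 0'
python3 -m pendant '60 0.9 -0.1 0 0 0 0;60 0.9 -0.1 0 0 0 0;60 0.9 -0.1 0 0 0 0;60 0.9 -0.1 0 0 0 0;60 0.9 -0.1 0 0 0 0'
python3 -c "
from h import *
s=telemetry.observe();T=toolT();print(T[:3,3],T[:3,1],s['width']*87.8)
w=s['width']*87.8/2+6.75; print('finger at',T[:3,3]-T[:3,1]*w)
c,T=shot('wrist');cv2.imwrite('pics/w9.png',c['color'])"
```

```text
clock: 42.77
eef_pos: [508.8, 300.1, 118.6]
tcp_rot: [-0.0, 0.746, 0.666, -0.001]
ft_force: [-0.7, -0.6, -0.5]
width: 0.269
finger_force: 0.0
clock: 43.18
eef_pos: [544.6, 296.2, 118.7]
tcp_rot: [-0.0, 0.746, 0.666, -0.001]
ft_force: [0.7, 0.0, 1.5]
width: 0.654
finger_force: 0.0
[544.56493329 296.18389411 118.73363015] [ 0.99351215 -0.11371382 -0.00166619] 57.39038991106993
finger at [509.34970149 300.21450281 118.79268872]
```

View pics/w9.png

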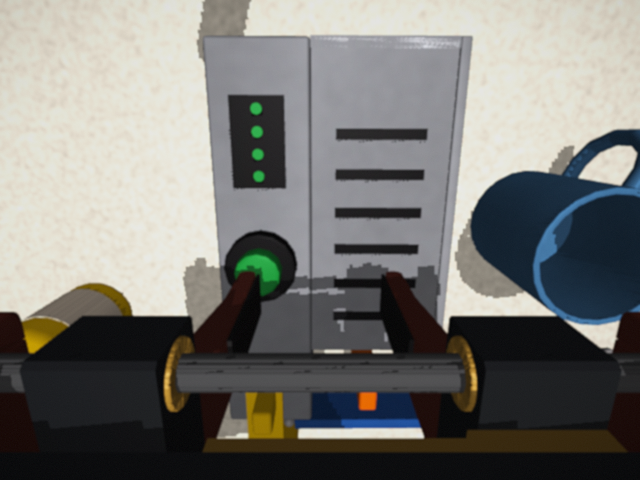

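That was one picture over the 14 allowed, so I'll view no more. The finger is over the button; descending in small steps by force.

```bash
python3 -m pendant '60 0 -0.04 -0.3 0 0 0;60 0 -0.04 -0.6 0 0 0;60 0 -0.04 -0.7 0 0 0;60 0 -0.04 -0.7 0 0 0'
for i in 1; do python3 -m pendant '60 0 0 -0.03 0 0 0;60 0 0 -0.05 0 0 0;60 0 0 -0.05 0 0 0'; done
python3 -m pendant '60 0 0 -0.03 0 0 0;60 0 0 -0.05 0 0 0;60 0 0 -0.05 0 0 0'
python3 -m pendant '60 0 0 -0.03 0 0 0;60 0 0 -0.05 0 0 0;60 0 0 -0.05 0 0 0'
python3 -m pendant '60 0 0 -0.03 0 0 0;60 0 0 -0.05 0 0 0;60 0 0 -0.05 0 0 0'
```

```text
clock: 43.57
eef_pos: [544.4, 294.5, 89.9]
tcp_rot: [-0.0, 0.746, 0.666, -0.001]
ft_force: [-1.5, 0.3, 2.4]
width: 0.685
finger_force: 1.1
clock: 43.82
eef_pos: [545.3, 294.6, 89.6]
tcp_rot: [-0.0, 0.746, 0.666, -0.0]
ft_force: [-2.0, -0.9, 2.6]
width: 0.681
finger_force: 1.2
clock: 44.07
eef_pos: [545.7, 294.7, 87.7]
tcp_rot: [-0.0, 0.746, 0.666, 0.0]
ft_force: [-3.1, -0.6, 3.2]
width: 0.682
finger_force: 1.6
clock: 44.32
eef_pos: [545.8, 294.7, 86.3]
tcp_rot: [-0.0, 0.746, 0.666, 0.0]
ft_force: [-5.1, -1.2, 9.0]
width: 0.684
finger_force: 4.4
clock: 44.57
eef_pos: [545.8, 294.8, 85.8]
tcp_rot: [-0.001, 0.746, 0.666, 0.0]
ft_force: [-7.4, -2.3, 22.7]
width: 0.685
finger_force: 11.3
```

The force rises gently (2.4 to 3.2 N) and then stiffens at z ≈ 86. I'll lift slowly to find where contact starts, which confirms the travel.

```bash
python3 -m pendant '60 0 0 0.05 0 0 0;60 0 0 0.05 0 0 0;60 0 0 0.05 0 0 0'
python3 -m pendant '60 0 0 0.05 0 0 0;60 0 0 0.05 0 0 0;60 0 0 0.05 0 0 0'
python3 -m pendant '60 0 0 0.05 0 0 0;60 0 0 0.05 0 0 0;60 0 0 0.05 0 0 0'
python3 -m pendant '60 0 0 0.05 0 0 0;60 0 0 0.05 0 0 0;60 0 0 0.05 0 0 0'
python3 -m pendant '60 0 0 0.05 0 0 0;60 0 0 0.05 0 0 0;60 0 0 0.05 0 0 0'
python3 -m pendant '60 0 0 0.05 0 0 0;60 0 0 0.05 0 0 0;60 0 0 0.05 0 0 0'
```

```text
clock: 44.82
eef_pos: [545.9, 294.7, 86.3]
tcp_rot: [-0.0, 0.746, 0.666, 0.0]
ft_force: [-4.2, -1.2, 9.3]
width: 0.68
finger_force: 4.5
clock: 45.07
eef_pos: [545.9, 294.7, 87.6]
tcp_rot: [0.0, 0.746, 0.666, 0.0]
ft_force: [-1.8, 0.4, 3.2]
width: 0.685
finger_force: 1.6
clock: 45.32
eef_pos: [545.9, 294.7, 89.6]
tcp_rot: [0.0, 0.746, 0.666, 0.0]
ft_force: [-0.6, 0.3, 2.2]
width: 0.682
finger_force: 1.2
clock: 45.57
eef_pos: [545.9, 294.8, 91.7]
tcp_rot: [0.0, 0.746, 0.666, 0.0]
ft_force: [0.7, -0.0, 1.6]
width: 0.684
finger_force: 0.7
clock: 45.82
eef_pos: [545.7, 294.5, 93.5]
tcp_rot: [0.0, 0.746, 0.666, -0.0]
ft_force: [-0.5, 0.7, -0.6]
width: 0.676
finger_force: 0.0
clock: 46.07
eef_pos: [545.7, 294.6, 95.6]
tcp_rot: [0.0, 0.746, 0.666, 0.0]
ft_force: [0.1, 0.4, -0.9]
width: 0.683
finger_force: 0.0
```

Contact starts at z ≈ 92.5 and bottoms at 86.4, so the button went its full 6 mm. Retreating and handing in.

```bash
python3 -m pendant '60 0 0 1 0 0 0;60 0 0 2 0 0 0;60 0 0 3 0 0 0;60 0 0 4 0 0 0;60 0 0 4 0 0 0'
python3 -m pendant '60 0 0 0 0 0 0;60 0 0 0 0 0 0;60 0 0 0 0 0 0;60 0 0 0 0 0 0'
python3 -c "
from cell import r
print(r.finish_job())"
```

```text
clock: 46.48
eef_pos: [549.8, 295.4, 263.6]
tcp_rot: [0.001, 0.747, 0.665, 0.006]
ft_force: [0.9, 0.0, 0.2]
width: 0.682
finger_force: 0.0
clock: 46.82
eef_pos: [544.7, 294.4, 253.9]
tcp_rot: [-0.0, 0.746, 0.666, -0.002]
ft_force: [0.1, -0.5, 0.2]
width: 0.683
finger_force: 0.0
the job is handed in; nothing more can be done
None
```

The job is handed in at 46.8 s with no verdict shown: all five packs are in the tray, the tray is home, the cover is latched and the start button was then pressed its full 6 mm; I viewed 15 pictures, one over the limit of 14.

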